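Turn the sample to the inspection camera and set the light

TASK

Turn the blue sample block in the slide-jaw holder so that its polished metal face looks at the holder's camera, standing upright on the bed and centred along the jaws, then slide the jaw closed until it is clamped snugly. After that, set the dimmer lever on the light source to the yellow index tab. Leave the index tab and everything else on the bench where it is.

Things in the scene. Friction and masses are not known exactly. Their poses are not given: they have to be found in the camera images.
- holder: Fixed slide-jaw sample holder. Origin: on the table under the centre of the clamped block's place, midway along the jaws. Aluminium bed: top at z = 0.020, x from -0.152 to 0.062, 90 mm wide. x: clamping direction. Fixed dark jaw: inner face at x = +0.025, 20 mm thick, 70 mm wide, top at z = 0.045. Sliding jaw facing it, on the -x side. Camera on the +y side
- camera_lens (a point): Centre of the lens front of the white inspection camera built onto the holder's +y side, at (0, 0.08, 0.06) in the holder's frame; axes as the holder's. It looks along the holder's -y. Lens 38 mm across; camera 54 mm wide, top at z = 0.088, its far end at y = 0.165
- jaw (a joint): Sliding jaw of the holder, m, 0 to 0.05: its inner face is at x = -0.023 - value in the holder's frame, so the gap between the jaws is 0.048 + value; a 50 mm block is clamped at about 0.002. It is 70 mm wide, as high as the fixed jaw, stays where it is left, and needs about 2 N to slide
- jaw_tab (a point): Middle of the top of the red upright tab that moves the sliding jaw: tab 12 mm thick (along the holder's x), 36 mm wide (y), free height 52 mm below this point, which is at z = 0.086 in the holder's frame; axes as the holder's. It is 50 mm behind the jaw's inner face (to -x)
- sample: Blue resin sample block, 50 x 50 mm in plan, 75 mm tall, 0.2 to 0.4 kg, standing loose between the open jaws. Origin: centre of its underside, z up. Its +x side carries the polished metal face; a red stripe on the top runs along the edge above that side
- sample_face (a point): Centre of the sample's polished metal face, 25 mm from the block's axis along its +x, 40 mm above its underside; axes as the sample's
- lamp: Fixed LED light source: white box 200 (x) x 220 (y) x 71 mm tall with a black top carrying the dimmer lever. Origin: centre of its underside
- dimmer_hinge (a point): On the dimmer lever's vertical hinge axis, 50 mm from the lamp's centre along its +x, at z = 0.087; axes as the lamp's
- dimmer (a joint): Angle of the dimmer lever about its vertical hinge, rad, 0 to 1.7, growing counter-clockwise from above. At value q the lever points from the hinge to the direction pi - 0.85 + q in the lamp's frame (angle from its +x towards its +y). It stays where it is left; about 1 N at the knob moves it
- dimmer_knob (a point): Centre of the top of the lever's upright red knob: 22 mm diameter, 45 mm tall, 80 mm from the hinge; z = 0.131. x points outward along the lever. Under the knob is a flat steel lever bar, 10 mm wide, at z 0.078 to 0.086, ending as a pointer 98 mm from the hinge
- index (a joint): Angle of the yellow index tab about the same hinge, same zero and sense as the dimmer lever, rad: the commanded setting
- index_tab (a point): Middle of the top of the yellow index tab: flat, 24 mm (radial) x 14 mm x 4 mm, from 100 to 124 mm from the hinge, top at z = 0.075. x points outward from the hinge
- tray: wooden slide tray, 100 x 180 x 18 mm, open top; bystander, origin at the centre of its underside
- bottle: amber bottle, 64 mm across, 130 mm tall; bystander, origin at the centre of its underside
- jar: white jar with green cap, 70 mm across, 90 mm tall; bystander, origin at the centre of its underside
- spare: green sample block, 50 x 50 x 75 mm, like the blue one but not wanted now; bystander, origin at the centre of its underside
- slidebox: orange slide box, 65 x 75 x 35 mm; bystander, origin at the centre of its underside
- mug: blue mug, 80 mm across, 90 mm tall, handle on its +y side; bystander, origin at the centre of its underside
- mouse: white computer mouse, 105 x 60 x 27 mm; bystander, origin at the centre of its underside

How it is judged:
By the outcome, as a careful person would: the job done as asked, in the order asked, and still so for the second after the job is handed in, with the robot touching nothing.
It also fails if it takes over 59 s, if anything falls off the work surface, if the arm or the gripper's body presses on something with over 40 N, if the wrist force passes 120 N, or if a joint passes its speed limit or range.

ROBOT

A 7-joint arm with a two-finger parallel gripper is mounted at the origin on the work surface. World frame = base frame: x ahead of the robot, y to its left, z up, the work surface at z = 0. Lengths are in m, angles in rad, forces in N, time in s.
With the tool pointing down it reaches from about 0.425 to 0.825 m from the base axis. Payload 3.6 kg.
Tool frame: the origin (TCP) lies on the centre line of the jaws, within the pads' length; the fingertips stand 25 mm ahead of it and the grasp point (between the pads) lies 6 mm ahead of it; z points along the fingers, y is the line along which they close (so a half turn about z gives the same grasp; the last joint's range is limited). The gripper opens to 85 mm and grips with 20 to 120 N. Pads are 22 mm wide; open, the fingers measure 114 mm over their backs; the gripper's body (76 mm by 85 mm) begins 54 mm behind the grasp point. The pads swing forward as they close: fully open they stand 13 mm farther back than shut.
Start: joints at [1.312, 0.615, -0.013, 1.423, 0.008, 1.103, -0.04], TCP at [0.149, -0.633, 0.256] pointing down, gripper open.
Joint ranges: [-3.12, 3.12], [-0.3, 2.06], [-1.34, 1.32], [0.26, 2.42], [-1.36, 4.5], [0.01, 1.98], [-2.84, 2.84]. Speed limits (rad/s): [2.79, 2.79, 3.14, 3.14, 3.14, 3.14, 3.14].

INTERFACE

Orientations are given as a unit quaternion [w, x, y, z].
In Python, from cell import ctrl, vision, order, finder gives the robot as it stands. The module is installed in compiled form; this text tells all that it offers.
- The arm moves only by the shell command python3 -m creep 'ROWS'. ROWS is JSON, a list of rows, each an object with "linear": the shift along the tool's x, y, z in cm, a list of three; "turn": the turn, a rotation vector about the tool's x, y, z in rad, a list of three; "fingers": the finger opening in cm, from 0 to 8.54. In form: [{"linear": [x, y, z], "turn": [rx, ry, rz], "fingers": fingers}, ...]. A call has exactly 8 rows; each row is the pose to reach, as a shift and turn from the pose commanded when the call began, along the tool's axes at that moment; what a row does not reach only later rows make up. A row lasts 1/12 s, in which the tool goes at most 41.7 mm and 7.16 degrees, less where a joint would pass 70% of its speed; a pose out of reach is approached as far as the arm can. A call with a gripper value outside its range is refused whole. The fingers move at their own pace and stop on an object; the grip force is fixed at half the most. Time passes only in rows, so rows that repeat a pose let the fingers close, or fill a call up. It gives the time, the measured TCP pose, the force, the opening and the grip force at its end, in the units of the state.
- ctrl.sense(): the state, without advancing time (a new reading comes with each control period).
- vision.camera(name): name is "scene" or "top" or "wrist"; returns the picture (384x512x3 uint8, red, green, blue); there is no depth.
- vision.camera_info(name): a dict with "fx", "fy", "cx", "cy" (pixels), "k1" (the pictures are not rectified: a ray, as slopes to the right and down, at radius r is drawn at 1 + k1 r^2 times it, then the intrinsics apply), "R" (3x3) and "t" (3): a world point X has camera coordinates R X + t. Camera axes: x right, y down, z forward; pixel columns grow to the right and rows downward; lengths in m; the calibration is good to about 2 mm. A picture is of the moment at which its call begins: read the wrist's pose just before it. camera_info takes no time and is no camera call; for the wrist camera it gives the pose at the moment of the call.
- order.hand_in(): hands the job in; it is judged then, once.
Trained networks look in the newest picture that a camera, given by its name, has taken for a name from the list of things; names that differ only in an ending like _2 or _b are one class to them, and where a whole thing is asked for, a point or a joint stands for the part that bears it (a point fixed in the world has none). Each returns a list of dicts, best first, with "score" (0 to 1); they miss things now and then, are a little off and sometimes report something else, mostly with a low value. They report only what shows in the picture. A call takes as long as a camera call.
- finder.silhouettes(query, camera): "pixels" (384x512 bool, what is visible of it) and "xy" ([column, row] in pixels, amid what is visible of it).
- finder.landmark_of(query, camera): "xy" ([column, row] in pixels: a listed point, or the origin of a listed thing).
The state is a dict: "time_s": time; "joints": joint angles; "joint_velocities": joint speeds; "tau": joint torques, N m; "eef_pos": TCP position; "eef_rot": TCP orientation; "contact_force": force on the tool from outside, world axes, zero at the start; "moment": the same for the moment, N m; "grip_width": finger opening in m; "grip_force": force on a finger pad.
Only numpy, scipy, OpenCV 4.12 (cv2) and the standard library are available. Lean on these libraries where they do the work, as an engineer would, in place of code of your own. Each camera call takes 0.05 s, during which the arm holds its last target. There are 200 camera calls.

## Working session

There is one attempt and no reset: what is moved stays moved. The work goes in short steps, Python scripts to look and compute and a shell command to move; the robot and the scene stay as the last step left them, time stands still between calls to the robot, and variables do not carry over. Pictures are saved under pics/ and viewed, at most 10 in all, crops included, and the job is handed in when it is done.

```bash
mkdir -p pics
cat > h.py <<'E'
import numpy as np, cv2
from cell import ctrl, vision, order, finder
from scipy.spatial.transform import Rotation as Rn
def ray(info,xy):
    d=np.array([(xy[0]-info['cx'])/info['fx'],(xy[1]-info['cy'])/info['fy']]);u=d.copy()
    for _ in range(30): u=d/(1+info['k1']*(u@u))
    R=np.array(info['R']);t=np.array(info['t'])
    return -R.T@t, R.T@np.array([u[0],u[1],1.])
def at(info,xy,z):
    o,d=ray(info,xy); return o+d*(z-o[2])/d[2]
def proj(info,X):
    c=np.array(info['R'])@X+np.array(info['t']);u=c[:2]/c[2];u=u*(1+info['k1']*(u@u))
    return np.array([info['fx']*u[0]+info['cx'],info['fy']*u[1]+info['cy']])
def save(n,im): cv2.imwrite('pics/'+n,im[:,:,::-1])
E
python3 - <<'E'
from h import *
ims=[vision.camera(n) for n in("top","scene")]
save('a.png',cv2.resize(np.hstack(ims),(800,300)))
save('top.png',cv2.resize(ims[0],(800,600)))
Z=dict(camera_lens=.06,jaw_tab=.086,sample=.02,sample_face=.06,lamp=0,dimmer_hinge=.087,dimmer_knob=.131,index_tab=.075,holder=0)
for c in("top","scene"):
  info=vision.camera_info(c)
  print(c,-np.array(info['R']).T@info['t'])
  for q,z in Z.items():
    for r in finder.landmark_of(q,c)[:2]: print(q,round(r['score'],2),np.round(r['xy'],1),at(info,r['xy'],z).round(4))
print(ctrl.sense())
E
```

```text
top [0.20836745 0.01765218 1.64145612]
camera_lens 0.63 [299.  170.9] [ 0.5749 -0.1562  0.06  ]
jaw_tab 0.61 [330.8 193.1] [ 0.4789 -0.2533  0.086 ]
sample 0.54 [316.6 171.3] [ 0.576  -0.2243  0.02  ]
sample_face 0.83 [323.5 163.9] [ 0.5913 -0.2463  0.06  ]
lamp 0.62 [190.7 174.9] [0.6151 0.2366 0.    ]
dimmer_hinge 0.69 [191.5 155.2] [0.6645 0.2171 0.087 ]
dimmer_knob 0.58 [170.8 167.7] [0.6148 0.2848 0.131 ]
dimmer_knob 0.54 [386.8 155.5] [ 0.5811 -0.4533  0.131 ]
index_tab 0.54 [198.6 185.1] [0.557  0.2016 0.075 ]
index_tab 0.15 [385.8 208.9] [ 0.4061 -0.4366  0.075 ]
holder 0.76 [320.1 169.2] [ 0.5871 -0.2411  0.    ]
scene [ 1.24769307 -0.88587182  0.95324805]
camera_lens 0.76 [228.1 226.6] [ 0.5908 -0.149   0.06  ]
jaw_tab 0.74 [181.2 223.8] [ 0.4929 -0.2397  0.086 ]
sample 0.87 [208.5 250.1] [ 0.5789 -0.2268  0.02  ]
sample_face 0.88 [209.1 245.8] [ 0.5979 -0.2414  0.06  ]
lamp 0.92 [302.4 180. ] [0.606  0.2447 0.    ]
dimmer_hinge 0.66 [310.1 166.4] [0.645  0.2221 0.087 ]
dimmer_knob 0.55 [313.3 145.5] [0.6199 0.2795 0.131 ]
index_tab 0.43 [280.6 162.7] [0.5424 0.1979 0.075 ]
[... 158 characters left out ...]
7761, -0.01259928,  1.42338117,  0.0081127 ,
        1.10338327, -0.04041423]), 'joint_velocities': array([-1.46532410e-03, -8.17056410e-05, -4.32326592e-04,  4.52926395e-04,
       -2.33826203e-04, -1.06325099e-04,  2.19625866e-04]), 'tau': array([ 6.01964275e-04, -4.69115388e+01,  2.59116925e-01, -1.71344411e+01,
        1.00565812e-02,  1.78498161e-03, -7.98010490e-06]), 'eef_pos': array([ 0.14933159, -0.63259935,  0.25631803]), 'eef_rot': array([-1.31857820e-06,  9.93289977e-01,  1.15650431e-01,  1.26380185e-05]), 'contact_force': array([-0.0931203 , -0.08503316, -0.34691686]), 'moment': array([ 0.02217779, -0.01326019, -0.00103206]), 'grip_force': 0.0, 'grip_width': 0.08528928652805806}
```

View pics/top.png

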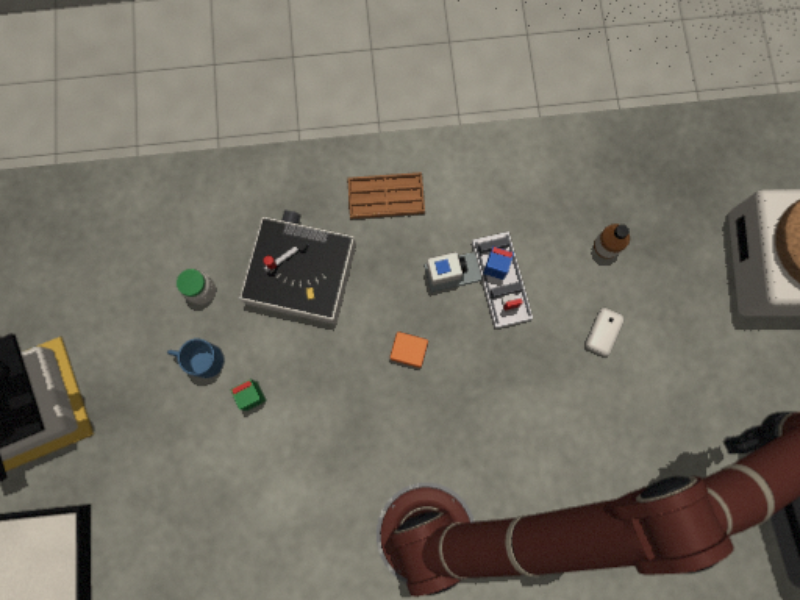

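View pics/a.png

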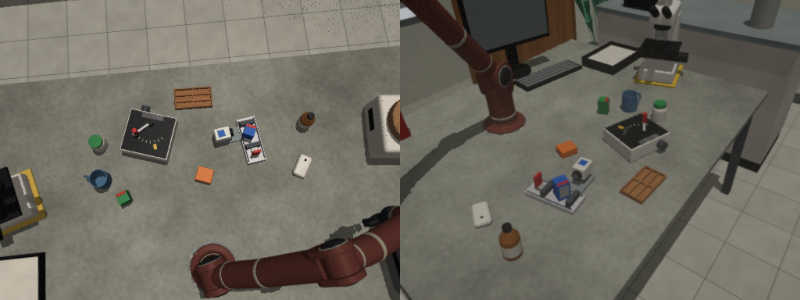

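The top view (800x600) shows the holder near (502,278), with its camera at (447,268), the blue block at (499,262) and the tab at (513,304). The lamp is at (300,270), its knob at (269,262) and the yellow tab at (310,293). The stripe is on the block's far side (+x), so it needs about +90°. I'll move the wrist camera over the holder.

```bash
python3 -m creep '[{"linear":[4,-2.4,-0.5],"turn":[0,0,0],"fingers":8.5},{"linear":[8,-4.8,-1],"turn":[0,0,0],"fingers":8.5},{"linear":[12,-7.2,-1.5],"turn":[0,0,0],"fingers":8.5},{"linear":[15,-9,-2],"turn":[0,0,0],"fingers":8.5},{"linear":[18,-10.8,-2.5],"turn":[0,0,0],"fingers":8.5},{"linear":[21,-12.6,-3],"turn":[0,0,0],"fingers":8.5},{"linear":[24,-14.4,-4],"turn":[0,0,0],"fingers":8.5},{"linear":[27,-16.2,-5],"turn":[0,0,0],"fingers":8.5}]'
python3 -m creep '[{"linear":[3.5,-2,0],"turn":[0,0,0],"fingers":8.5},{"linear":[7,-4,0],"turn":[0,0,0],"fingers":8.5},{"linear":[10,-6,0],"turn":[0,0,0],"fingers":8.5},{"linear":[13,-8,0],"turn":[0,0,0],"fingers":8.5},{"linear":[16,-10,0],"turn":[0,0,0],"fingers":8.5},{"linear":[18.5,-12,0],"turn":[0,0,0],"fingers":8.5},{"linear":[20.5,-13,0],"turn":[0,0,0],"fingers":8.5},{"linear":[20.5,-13,0],"turn":[0,0,0],"fingers":8.5}]'
cat > look.py <<'E'
import sys
from h import *
def look(name,qs):
    info=vision.camera_info("wrist"); im=vision.camera("wrist"); save(name,cv2.resize(im,(800,600)))
    s=ctrl.sense(); print(s['time_s'],s['eef_pos'],s['eef_rot'].round(4),s['grip_width'])
    print('cam',-np.array(info['R']).T@info['t'])
    out={}
    for q,z in qs.items():
        for r in finder.landmark_of(q,"wrist")[:2]:
            p=at(info,r['xy'],z);print(q,round(r['score'],2),np.round(r['xy'],1),p.round(4))
            out.setdefault(q,p)
    return info,im,out
E
python3 -c "
from look import *
look('w1.png',dict(camera_lens=.06,jaw_tab=.086,sample=.02,sample_face=.06,holder=0))"
```

```text
time_s: 1.67
eef_pos: [0.3761, -0.4111, 0.3067]
eef_rot: [-0.0, 0.993, 0.116, -0.0]
contact_force: [1.0, -1.5, 0.5]
grip_width: 0.0848
grip_force: 0.0
time_s: 2.33
eef_pos: [0.5489, -0.2324, 0.3062]
eef_rot: [-0.002, 0.993, 0.121, 0.002]
contact_force: [0.2, 1.5, -1.1]
grip_width: 0.085
grip_force: 0.0
2.3833 [ 0.5466176  -0.23580654  0.30613079] [-8.000e-04  9.929e-01  1.189e-01  6.000e-04] 0.08503926660030343
cam [ 0.61820328 -0.21558432  0.42385241]
camera_lens 0.7 [203.9 123. ] [ 0.5811 -0.1551  0.06  ]
jaw_tab 0.92 [259.7 224.5] [ 0.4822 -0.2476  0.086 ]
sample 0.62 [259.4 138.6] [ 0.5747 -0.2241  0.02  ]
sample_face 0.75 [274.1 126.1] [ 0.5975 -0.2366  0.06  ]
holder 0.9 [265.8 125.6] [ 0.592  -0.2288  0.    ]
```

View pics/w1.png

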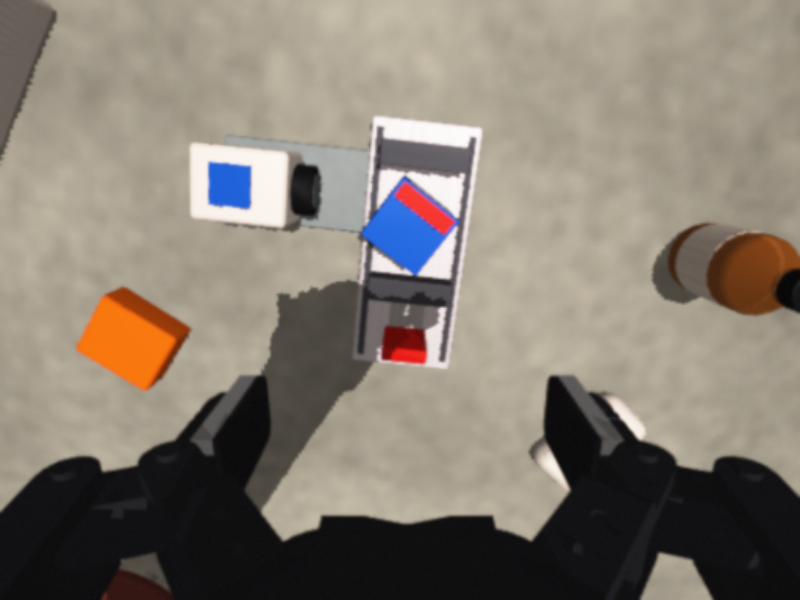

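The wrist view (800x600) shows the bed corners at (373,117), (481,128), (447,367) and (354,358), and the block top at (404,178), (459,221), (415,275) and (362,233). The stripe is on the upper right, so the block is yawed about -40° from the holder and needs a turn of about 130°.

Run:
```python
from h import *
from scipy.optimize import least_squares
info=vision.camera_info("wrist"); vision.camera("wrist")
k=1/1.5625
def fit(px,z,loc,x0):
    W=np.array([at(info,np.array(p)*k,z)[:2] for p in px]);print(W.round(4).tolist())
    def f(p):
        c,s=np.cos(p[2]),np.sin(p[2]);return (loc@np.array([[c,s],[-s,c]])+p[:2]-W).ravel()
    r=least_squares(f,x0);print(r.x.round(4),(r.fun*1e3).round(1));return r.x
h=fit([(373,117),(481,128),(447,367),(354,358)],.02,np.array([[.062,.045],[.062,-.045],[-.152,-.045],[-.152,.045]]),[.59,-.23,.2])
b=fit([(404,178),(459,221),(415,275),(362,233)],.095,np.array([[.025,.025],[.025,-.025],[-.025,-.025],[-.025,.025]]),[.57,-.23,-.4])
c,s=np.cos(h[2]),np.sin(h[2]);R=np.array([[c,s],[-s,c]])
print('block in holder',R@(b[:2]-h[:2]),np.degrees(b[2]-h[2]))
def inH(q,z):
    r=finder.landmark_of(q,"wrist")
    if r: print(q,(R@(at(info,r[0]['xy'],z)[:2]-h[:2])).round(4))
inH('jaw_tab',.086);inH('camera_lens',.06)
for p,z in(((384,271),.045),((450,278),.045),((383,167),.045),((464,175),.045),((190,143),.088),((190,215),.088),((295,228),.088),((291,153),.088),((404,326),.086)):
    print(p,(R@(at(info,np.array(p)*k,z)[:2]-h[:2])).round(4))
s=ctrl.sense();r=Rn.from_quat(np.roll(s['eef_rot'],-1)).as_matrix();print(s['eef_pos'],r.round(3),'toolx yaw',np.arctan2(r[1,0],r[0,0]),s['joints'].round(3))
```

```text
[[0.6401, -0.1912], [0.6518, -0.2784], [0.4411, -0.3041], [0.4305, -0.2177]]
[ 0.5856 -0.2423  0.1242] [ 1.4  1.3  0.8 -0.9 -0.8 -1.7 -1.3  1.2]
[[0.6017, -0.2261], [0.582, -0.2698], [0.5376, -0.249], [0.5586, -0.2059]]
[ 0.57   -0.2377 -0.4381] [ 1.5  0.4 -0.  -1.1 -0.9 -0.8 -0.6  1.4]
block in holder [-0.01490439  0.00648294] -32.21851897359281
jaw_tab [-0.1069  0.0099]
camera_lens [0.0066 0.0909]
(384, 271) [-0.0596  0.0228]
(450, 278) [-0.0599 -0.032 ]
(383, 167) [0.0228 0.0312]
(464, 175) [ 0.0234 -0.0323]
(190, 143) [0.0264 0.1623]
(190, 215) [-0.0229  0.1631]
(295, 228) [-0.0247  0.0879]
(291, 153) [0.0265 0.0928]
(404, 326) [-0.0911  0.0029]
[ 0.54386314 -0.24036087  0.30646623] [[ 0.974  0.228 -0.   ]
 [ 0.228 -0.974 -0.   ]
 [-0.     0.    -1.   ]] toolx yaw 0.22979081209415217 [ 0.434  0.485 -0.087  1.516  0.045  1.143 -1.003]
```

```bash
python3 -m creep '[{"linear":[0,0,0],"turn":[0,0,0],"fingers":8.5},{"linear":[0,0,0],"turn":[0,0,0],"fingers":8.5},{"linear":[0,0,0],"turn":[0,0,0],"fingers":8.5},{"linear":[0,0,0],"turn":[0,0,0],"fingers":8.5},{"linear":[0,0,0],"turn":[0,0,0],"fingers":8.5},{"linear":[0,0,0],"turn":[0,0,0],"fingers":8.5},{"linear":[0,0,0],"turn":[0,0,0],"fingers":8.5},{"linear":[0,0,0],"turn":[0,0,0],"fingers":8.5}]'
python3 - <<'E'
from look import *
import pickle
info,im,o=look('w2.png',dict(camera_lens=.06,jaw_tab=.086,sample=.02,sample_face=.06,holder=0))
pickle.dump((info,im),open('w2.pkl','wb'))
print(vision.camera_info("wrist")['t']-info['t'],ctrl.sense()['joint_velocities'].round(3))
save('w2c.png',cv2.resize(im[60:250,200:320],None,fx=3.15,fy=3.15,interpolation=cv2.INTER_CUBIC))
E
```

```text
time_s: 3.45
eef_pos: [0.5445, -0.2392, 0.3063]
eef_rot: [-0.0, 0.993, 0.116, -0.0]
contact_force: [0.3, -0.6, -0.0]
grip_width: 0.0851
grip_force: 0.0
3.5 [ 0.54455478 -0.23925502  0.30632209] [-0.      0.9933  0.1157  0.    ] 0.08486440200351805
cam [ 0.61443227 -0.22256318  0.42365672]
camera_lens 0.66 [194.7 117.3] [ 0.5808 -0.1516  0.06  ]
jaw_tab 0.56 [255.7 221.4] [ 0.4796 -0.2491  0.086 ]
sample 0.85 [254.1 130.4] [ 0.5783 -0.2231  0.02  ]
sample_face 0.56 [269.  117.1] [ 0.6009 -0.2367  0.06  ]
holder 0.73 [195.6 119.3] [ 0.5729 -0.1415  0.    ]
holder 0.22 [255.9 133.5] [ 0.5729 -0.2266  0.    ]
[4.41634577e-07 3.61205187e-06 1.62887600e-06] [-0.001 -0.002  0.001 -0.001  0.001 -0.001  0.   ]
```

View pics/w2c.png

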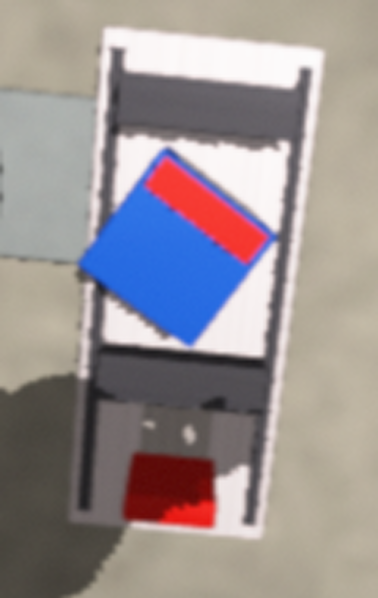

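The enlarged crop puts the bed corners at (103,27), (324,49), (262,538) and (70,521), and the block top corners at (166,148), (277,238), (192,345) and (80,262).

```bash
cat > fit.py <<'E'
from h import *
from scipy.optimize import least_squares
def fit(info,px,z,loc,x0):
    W=np.array([at(info,np.array(p),z)[:2] for p in px])
    def f(p):
        c,s=np.cos(p[2]),np.sin(p[2]);return (loc@np.array([[c,s],[-s,c]])+p[:2]-W).ravel()
    r=least_squares(f,x0);print(r.x.round(4),(r.fun*1e3).round(1));return r.x
BED=np.array([[.062,.045],[.062,-.045],[-.152,-.045],[-.152,.045]]);BLK=np.array([[1,1],[1,-1],[-1,-1],[-1,1]])*.025
E
python3 - <<'E'
from fit import *
import pickle
info,im=pickle.load(open('w2.pkl','rb'))
cv=lambda p:np.array(p)/3.15+[200-.34,60-.34]
h=fit(info,[cv(p) for p in((103,27),(324,49),(262,538),(70,521))],.02,BED,[.59,-.23,.2])
b=fit(info,[cv(p) for p in((166,148),(277,238),(192,345),(80,262))],.095,BLK,[.57,-.23,-.4])
R=np.array([[np.cos(h[2]),np.sin(h[2])],[-np.sin(h[2]),np.cos(h[2])]])
print('block in holder',R@(b[:2]-h[:2]),np.degrees(b[2]-h[2]))
for p,z in(((112,135),.045),((290,147),.045),((118,72),.045),((302,88),.045),((102,347),.045),((262,356),.045),((134,455),.086),((213,457),.086)): print(p,(R@(at(info,cv(p),z)[:2]-h[:2])).round(4))
# lens / camera box from w1-type pts via landmark
for q,z in(('camera_lens',.06),('jaw_tab',.086)):
    pass
s=ctrl.sense();r=Rn.from_quat(np.roll(s['eef_rot'],-1)).as_matrix()
d=np.r_[b[:2],.078]-s['eef_pos'];print('tool shift cm',(r.T@d*100).round(2),'turn z',np.arctan2(r[1,0],r[0,0])-b[2])
np.save('hb.npy',np.array([h,b]))
E
```

```text
[ 0.5925 -0.2315  0.1358] [ 0.6  0.8  0.5 -0.6 -0.5 -0.8 -0.7  0.6]
[ 0.5768 -0.2275 -0.429 ] [ 1.2  0.5  0.8 -1.3 -1.6 -0.2 -0.4  0.9]
block in holder [-0.01504854  0.00606041] -32.36282697704441
(112, 135) [0.0203 0.0357]
(290, 147) [ 0.0224 -0.0329]
(118, 72) [0.0435 0.0351]
(302, 88) [ 0.0444 -0.0348]
(102, 347) [-0.0631  0.0336]
(262, 356) [-0.0606 -0.0317]
(134, 455) [-0.0939  0.0157]
(213, 457) [-0.0919 -0.0139]
tool shift cm [ 3.4  -0.4  22.83] turn z 0.660863098164548
```

```bash
python3 -m creep '[{"linear":[1,-0.1,3],"turn":[0,0,0.1],"fingers":8.5},{"linear":[2,-0.2,6],"turn":[0,0,0.22],"fingers":8.5},{"linear":[3,-0.4,9],"turn":[0,0,0.34],"fingers":8.5},{"linear":[3.4,-0.4,12],"turn":[0,0,0.46],"fingers":8.5},{"linear":[3.4,-0.4,14],"turn":[0,0,0.58],"fingers":8.5},{"linear":[3.4,-0.4,16],"turn":[0,0,0.66],"fingers":8.5},{"linear":[3.4,-0.4,16],"turn":[0,0,0.66],"fingers":8.5},{"linear":[3.4,-0.4,16],"turn":[0,0,0.66],"fingers":8.5}]'
python3 -m creep '[{"linear":[0,0,1],"turn":[0,0,0],"fingers":8.5},{"linear":[0,0,2],"turn":[0,0,0],"fingers":8.5},{"linear":[0,0,3],"turn":[0,0,0],"fingers":8.5},{"linear":[0,0,4.2],"turn":[0,0,0],"fingers":8.5},{"linear":[0,0,5.4],"turn":[0,0,0],"fingers":8.5},{"linear":[0,0,6.6],"turn":[0,0,0],"fingers":8.5},{"linear":[0,0,6.8],"turn":[0,0,0],"fingers":8.5},{"linear":[0,0,6.8],"turn":[0,0,0],"fingers":8.5}]'
python3 - <<'E'
from look import *
look('w3.png',{})
save('s3.png',cv2.resize(vision.camera("scene")[130:300,130:330],(800,680))[:600])
b=np.load('hb.npy')[1];print(b)
E
```

```text
time_s: 4.42
eef_pos: [0.5764, -0.2272, 0.1456]
eef_rot: [-0.0, 0.977, -0.211, -0.001]
contact_force: [0.2, -0.1, 0.3]
grip_width: 0.0848
grip_force: 0.0
time_s: 5.08
eef_pos: [0.5758, -0.2272, 0.0767]
eef_rot: [-0.0, 0.977, -0.212, -0.001]
contact_force: [0.2, -0.3, 0.2]
grip_width: 0.0852
grip_force: 0.0
5.1333 [ 0.57651392 -0.22751083  0.0777048 ] [-1.000e-04  9.772e-01 -2.124e-01 -5.000e-04] 0.08524379447882323
cam [ 0.64153958 -0.25661674  0.19384406]
[ 0.57675198 -0.22749707 -0.42902901]
```

View pics/w3.png

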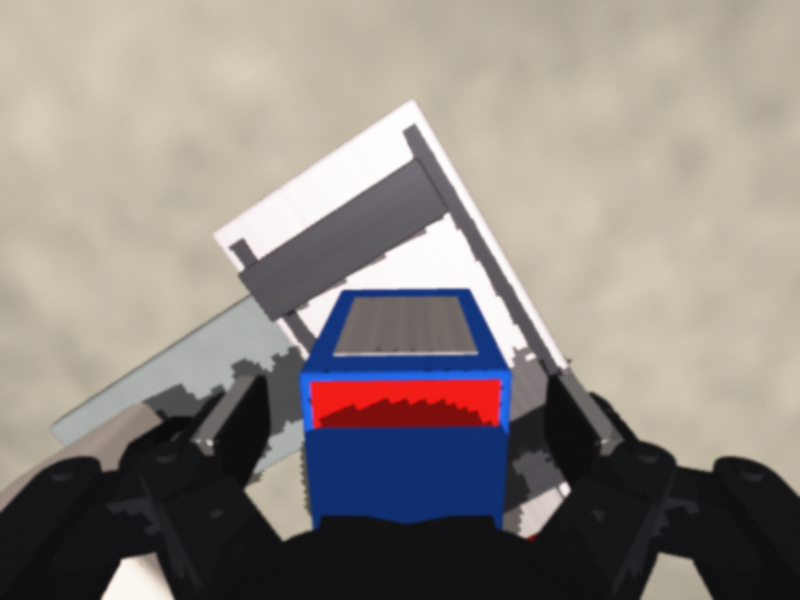

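The wrist view shows the block squarely between the pads. The polished face is at (405,325), the front top edge at row about 375, and the stripe is on the camera-forward side. I'll grip and lift.

```bash
python3 - <<'E'
from h import *
info=vision.camera_info("wrist");s=ctrl.sense();r=Rn.from_quat(np.roll(s['eef_rot'],-1)).as_matrix()
for p in((303,374),(405,374),(510,374)): print((r.T@(at(info,np.array(p)*.64-.2,.095)-s['eef_pos'])).round(4))
E
python3 -m creep '[{"linear":[0,0,0],"turn":[0,0,0],"fingers":4},{"linear":[0,0,0],"turn":[0,0,0],"fingers":4},{"linear":[0,0,0],"turn":[0,0,0],"fingers":4},{"linear":[0,0,0],"turn":[0,0,0],"fingers":4},{"linear":[0,0,0],"turn":[0,0,0],"fingers":4},{"linear":[0,0,0],"turn":[0,0,0],"fingers":4},{"linear":[0,0,0],"turn":[0,0,0],"fingers":4},{"linear":[0,0,0],"turn":[0,0,0],"fingers":4}]'
python3 -m creep '[{"linear":[0,0,0],"turn":[0,0,0],"fingers":4},{"linear":[0,0,-0.6],"turn":[0,0,0],"fingers":4},{"linear":[0,0,-1.4],"turn":[0,0,0],"fingers":4},{"linear":[0,0,-2.2],"turn":[0,0,0],"fingers":4},{"linear":[0,0,-3],"turn":[0,0,0],"fingers":4},{"linear":[0,0,-3.6],"turn":[0,0,0],"fingers":4},{"linear":[0,0,-4],"turn":[0,0,0],"fingers":4},{"linear":[0,0,-4],"turn":[0,0,0],"fingers":4}]'
```

```text
[ 0.0237 -0.0248 -0.0166]
[ 0.0237 -0.0009 -0.0166]
[ 0.0237  0.0237 -0.0166]
time_s: 5.85
eef_pos: [0.5774, -0.2278, 0.0792]
eef_rot: [0.0, 0.977, -0.212, 0.001]
contact_force: [-0.1, 1.3, 5.6]
grip_width: 0.0493
grip_force: 63.4
time_s: 6.52
eef_pos: [0.5773, -0.2278, 0.1196]
eef_rot: [0.0, 0.977, -0.212, 0.001]
contact_force: [-0.3, -0.2, -2.5]
grip_width: 0.0498
grip_force: 62.8
```

```bash
python3 -m creep '[{"linear":[0.2,-0.1,0],"turn":[0,0,-0.12],"fingers":4},{"linear":[0.4,-0.1,0],"turn":[0,0,-0.24],"fingers":4},{"linear":[0.6,-0.15,0],"turn":[0,0,-0.36],"fingers":4},{"linear":[0.8,-0.2,0],"turn":[0,0,-0.48],"fingers":4},{"linear":[1,-0.25,0],"turn":[0,0,-0.6],"fingers":4},{"linear":[1.2,-0.29,0],"turn":[0,0,-0.72],"fingers":4},{"linear":[1.2,-0.29,0],"turn":[0,0,-0.84],"fingers":4},{"linear":[1.2,-0.29,0],"turn":[0,0,-0.96],"fingers":4}]'
python3 -m creep '[{"linear":[0,0,0],"turn":[0,0,-0.12],"fingers":4},{"linear":[0,0,0],"turn":[0,0,-0.24],"fingers":4},{"linear":[0,0,0],"turn":[0,0,-0.36],"fingers":4},{"linear":[0,0,0],"turn":[0,0,-0.48],"fingers":4},{"linear":[0,0,0],"turn":[0,0,-0.6],"fingers":4},{"linear":[0,0,0],"turn":[0,0,-0.72],"fingers":4},{"linear":[0,0,0],"turn":[0,0,-0.84],"fingers":4},{"linear":[0,0,0],"turn":[0,0,-0.96],"fingers":4}]'
python3 -m creep '[{"linear":[0,0,0],"turn":[0,0,-0.11],"fingers":4},{"linear":[0,0,0],"turn":[0,0,-0.215],"fingers":4},{"linear":[0,0,0],"turn":[0,0,-0.215],"fingers":4},{"linear":[0,0,0],"turn":[0,0,-0.215],"fingers":4},{"linear":[0,0,0],"turn":[0,0,-0.215],"fingers":4},{"linear":[0,0,0],"turn":[0,0,-0.215],"fingers":4},{"linear":[0,0,0],"turn":[0,0,-0.215],"fingers":4},{"linear":[0,0,0],"turn":[0,0,-0.215],"fingers":4}]'
python3 - <<'E'
from look import *
import pickle
info,im,_=look('w4.png',{});pickle.dump((info,im),open('w4.pkl','wb'))
h=np.load('hb.npy')[0];s=ctrl.sense();r=Rn.from_quat(np.roll(s['eef_rot'],-1)).as_matrix()
t=np.array([.5893,-.2301,0]);print((r.T@(t-s['eef_pos'])*100).round(2),np.arctan2(r[1,0],r[0,0])-h[2]-np.pi/2,s['joints'].round(2))
E
```

```text
time_s: 7.18
eef_pos: [0.5885, -0.2301, 0.1179]
eef_rot: [-0.0, 0.964, 0.265, -0.0]
contact_force: [-0.1, 0.8, -2.6]
grip_width: 0.0497
grip_force: 62.5
time_s: 7.85
eef_pos: [0.5882, -0.2304, 0.1178]
eef_rot: [-0.0, 0.733, 0.681, -0.001]
contact_force: [-0.1, -0.4, -3.0]
grip_width: 0.0497
grip_force: 62.5
time_s: 8.52
eef_pos: [0.5889, -0.2298, 0.1184]
eef_rot: [0.0, 0.658, 0.753, -0.0]
contact_force: [0.6, -0.1, -3.9]
grip_width: 0.0493
grip_force: 62.6
8.5667 [ 0.58891687 -0.2297901   0.11843493] [ 1.000e-04  6.575e-01  7.534e-01 -0.000e+00] 0.04931809374559802
cam [ 0.57979148 -0.15888548  0.23571439]
[-0.03  0.03 11.84] -6.402234513935845e-05 [ 0.63  0.79 -0.51  1.61  0.48  0.87  0.07]
```

View pics/w4.png

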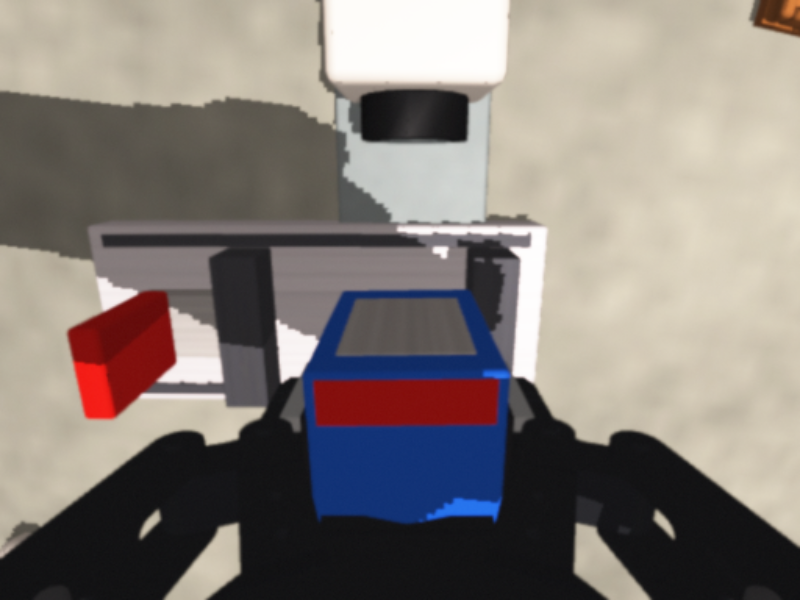

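The block is turned: its metal face at (405,325) looks at the camera, whose lens is at (414,115). I'll use the bed's near edge and the jaw ends to cross-check the holder pose.

Run:
```python
from fit import *
import pickle
info,im=pickle.load(open('w4.pkl','rb'))
h=np.load('hb.npy')[0];R=np.array([[np.cos(h[2]),np.sin(h[2])],[-np.sin(h[2]),np.cos(h[2])]])
for n,p,z in(('bedTL',(90,227),.02),('bedTR',(546,226),.02),('bedTRlow',(534,378),.02),('jawTL',(212,258),.045),('jawTR',(270,250),.045),('jaw botR',(278,404),.045),('fixTL',(468,250),.045),('fixTR',(518,257),.045),('lensL',(360,115),.06),('lensR',(468,115),.06),('camL',(326,85),.088),('camR',(507,85),.088),('blkL',(305,374),.135),('blkR',(510,374),.135),('blk top',(407,374),.135)):
    print(n,(R@(at(info,np.array(p)*.64-.2,z)[:2]-h[:2])).round(4))
```

```text
bedTL [-0.1501  0.0449]
bedTR [0.0611 0.0448]
bedTRlow [ 0.0613 -0.0316]
jawTL [-0.0834  0.035 ]
jawTR [-0.059   0.0383]
jaw botR [-0.0612 -0.0324]
fixTL [0.0223 0.0382]
fixTR [0.0431 0.0353]
lensL [-0.0191  0.089 ]
lensR [0.0187 0.0891]
camL [-0.0262  0.0949]
camR [0.0264 0.0949]
blkL [-0.0266  0.0256]
blkR [0.0214 0.0255]
blk top [-0.0027  0.0256]
```

```bash
python3 -m creep '[{"linear":[0,0,0.8],"turn":[0,0,0],"fingers":4},{"linear":[0,0,1.6],"turn":[0,0,0],"fingers":4},{"linear":[0,0,2.4],"turn":[0,0,0],"fingers":4},{"linear":[0,0,3],"turn":[0,0,0],"fingers":4},{"linear":[0,0,3.5],"turn":[0,0,0],"fingers":4},{"linear":[0,0,3.8],"turn":[0,0,0],"fingers":4},{"linear":[0,0,3.95],"turn":[0,0,0],"fingers":4},{"linear":[0,0,3.95],"turn":[0,0,0],"fingers":4}]'
python3 -m creep '[{"linear":[0,0,0],"turn":[0,0,0],"fingers":4},{"linear":[0,0,0],"turn":[0,0,0],"fingers":5.2},{"linear":[0,0,0],"turn":[0,0,0],"fingers":5.6},{"linear":[0,0,0],"turn":[0,0,0],"fingers":6},{"linear":[0,0,0],"turn":[0,0,0],"fingers":6.5},{"linear":[0,0,0],"turn":[0,0,0],"fingers":7},{"linear":[0,0,0],"turn":[0,0,0],"fingers":7},{"linear":[0,0,0],"turn":[0,0,0],"fingers":7}]'
```

```text
time_s: 9.23
eef_pos: [0.5888, -0.2298, 0.0792]
eef_rot: [0.0, 0.657, 0.754, -0.0]
contact_force: [-0.5, -0.2, -1.4]
grip_width: 0.0499
grip_force: 63.0
time_s: 9.9
eef_pos: [0.5889, -0.2299, 0.0789]
eef_rot: [0.0, 0.657, 0.754, 0.0]
contact_force: [0.3, 0.7, 0.4]
grip_width: 0.0702
grip_force: 0.0
```

```bash
python3 -m creep '[{"linear":[0,0,-1],"turn":[0,0,0],"fingers":7},{"linear":[0,0,-3],"turn":[0,0,0],"fingers":7},{"linear":[0,0,-5.5],"turn":[0,0,0],"fingers":7},{"linear":[-2,-2,-9],"turn":[0,0,0],"fingers":7},{"linear":[-4,-5,-12],"turn":[0,0,0],"fingers":6},{"linear":[-6,-7,-15],"turn":[0,0,0],"fingers":5},{"linear":[-6,-7,-15],"turn":[0,0,0],"fingers":5},{"linear":[-6,-7,-15],"turn":[0,0,0],"fingers":5}]'
python3 - <<'E'
from look import *
import pickle
info,im,o=look('w5.png',dict(jaw_tab=.086,sample_face=.06,sample=.02))
pickle.dump((info,im),open('w5.pkl','wb'))
h=np.load('hb.npy')[0];R=np.array([[np.cos(h[2]),np.sin(h[2])],[-np.sin(h[2]),np.cos(h[2])]])
for q,p in o.items(): print(q,R@(p[:2]-h[:2]))
s=ctrl.sense();print('tcp',R@(s['eef_pos'][:2]-h[:2]))
E
```

```text
time_s: 10.57
eef_pos: [0.5272, -0.3025, 0.2322]
eef_rot: [0.003, 0.66, 0.752, -0.0]
contact_force: [0.3, 1.2, -0.5]
grip_width: 0.0499
grip_force: 0.0
10.6167 [ 0.52752522 -0.29976365  0.23025605] [1.300e-03 6.583e-01 7.527e-01 3.000e-04] 0.049948724770368394
cam [ 0.51794772 -0.23102897  0.34913707]
jaw_tab 0.91 [211.8 110.4] [ 0.4794 -0.2439  0.086 ]
sample 0.61 [325.9 108.7] [ 0.5893 -0.2297  0.02  ]
jaw_tab [-0.11370499  0.00297901]
sample [-0.00291484  0.00217259]
tcp [-0.07279161 -0.05581671]
```

View pics/w5.png

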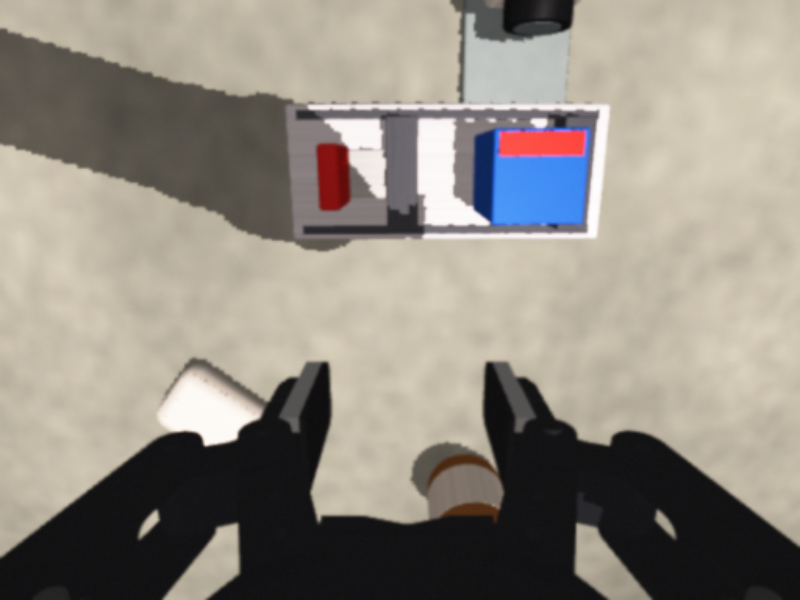

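The block stands square against its place at (540,175), with the stripe on the camera side. The tab's top is at (327,177). I'll go above the tab, grip it and slide it.

```bash
python3 -m creep '[{"linear":[2.5,-2,2],"turn":[0,0,0],"fingers":5},{"linear":[4.8,-3.5,5],"turn":[0,0,0],"fingers":5},{"linear":[5.8,-4.1,8],"turn":[0,0,0],"fingers":5},{"linear":[5.8,-4.1,10],"turn":[0,0,0],"fingers":5},{"linear":[5.8,-4.1,10.5],"turn":[0,0,0],"fingers":5},{"linear":[5.8,-4.1,10.5],"turn":[0,0,0],"fingers":5},{"linear":[5.8,-4.1,10.5],"turn":[0,0,0],"fingers":5},{"linear":[5.8,-4.1,10.5],"turn":[0,0,0],"fingers":5}]'
python3 - <<'E'
from look import *
info,im,o=look('w6.png',dict(jaw_tab=.086,sample=.02,sample_face=.06))
h=np.load('hb.npy')[0];R=np.array([[np.cos(h[2]),np.sin(h[2])],[-np.sin(h[2]),np.cos(h[2])]])
for q,p in o.items(): print(q,R@(p[:2]-h[:2]))
s=ctrl.sense();print('tcp',R@(s['eef_pos'][:2]-h[:2]))
E
```

```text
time_s: 11.43
eef_pos: [0.4807, -0.247, 0.1248]
eef_rot: [0.001, 0.657, 0.754, 0.001]
contact_force: [0.1, -0.1, 0.2]
grip_width: 0.0498
grip_force: 0.0
11.4833 [ 0.48054372 -0.24720175  0.12497875] [1.300e-03 6.574e-01 7.535e-01 6.000e-04] 0.05035186898915081
cam [ 0.47125231 -0.17608226  0.24211395]
jaw_tab 0.84 [257.  229.1] [ 0.4792 -0.244   0.086 ]
sample 0.87 [400.  198.6] [ 0.5899 -0.2324  0.02  ]
sample_face 0.76 [433.6 179.2] [ 0.5865 -0.2068  0.06  ]
jaw_tab [-0.11393143  0.00287502]
sample [-0.00272578 -0.00058784]
sample_face [-0.00254987  0.02519307]
tcp [-0.11378519 -0.00042381]
```

View pics/w6.png

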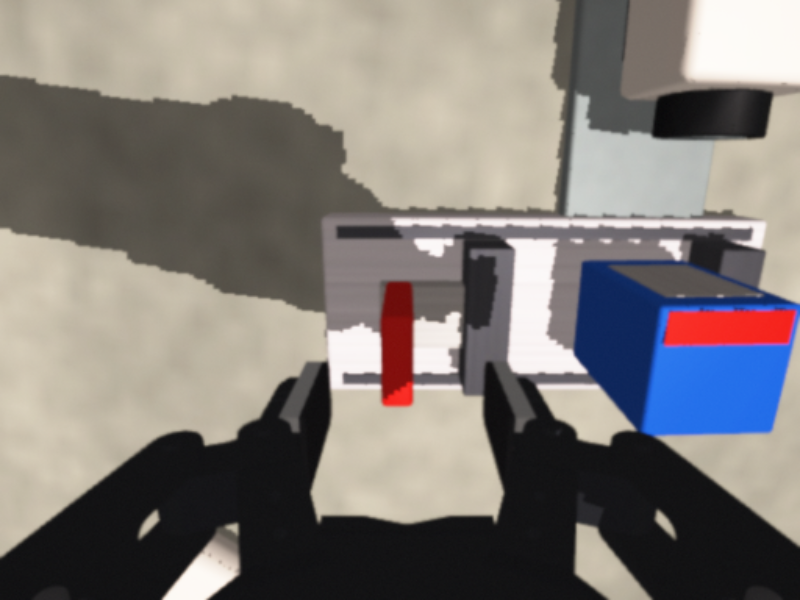

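The tab at (397,345) sits between the open fingers, and the front finger comes down above the jaw top. I'll descend and grip.

```bash
python3 -m creep '[{"linear":[0.1,-0.1,1],"turn":[0,0,0],"fingers":5},{"linear":[0.1,-0.1,2],"turn":[0,0,0],"fingers":5},{"linear":[0.1,-0.1,3],"turn":[0,0,0],"fingers":5},{"linear":[0.1,-0.1,4],"turn":[0,0,0],"fingers":5},{"linear":[0.1,-0.1,4.6],"turn":[0,0,0],"fingers":5},{"linear":[0.1,-0.1,4.6],"turn":[0,0,0],"fingers":5},{"linear":[0.1,-0.1,4.6],"turn":[0,0,0],"fingers":3},{"linear":[0.1,-0.1,4.6],"turn":[0,0,0],"fingers":2}]'
python3 -m creep '[{"linear":[0,0,0],"turn":[0,0,0],"fingers":0.6},{"linear":[0,0,0],"turn":[0,0,0],"fingers":0.6},{"linear":[0,0,0],"turn":[0,0,0],"fingers":0.6},{"linear":[0,0,0],"turn":[0,0,0],"fingers":0.6},{"linear":[0,0,0],"turn":[0,0,0],"fingers":0.6},{"linear":[0,0,0],"turn":[0,0,0],"fingers":0.6},{"linear":[0,0,0],"turn":[0,0,0],"fingers":0.6},{"linear":[0,0,0],"turn":[0,0,0],"fingers":0.6}]'
```

```text
time_s: 12.3
eef_pos: [0.4783, -0.246, 0.0779]
eef_rot: [0.0, 0.657, 0.754, 0.0]
contact_force: [0.1, -0.6, -0.1]
grip_width: 0.027
grip_force: 0.0
time_s: 12.97
eef_pos: [0.4782, -0.2462, 0.0783]
eef_rot: [0.0, 0.657, 0.753, 0.0]
contact_force: [-0.6, 0.6, 6.6]
grip_width: 0.0108
grip_force: 59.6
```

```bash
python3 -m creep '[{"linear":[0,0.5,0],"turn":[0,0,0],"fingers":0.6},{"linear":[0,1,0],"turn":[0,0,0],"fingers":0.6},{"linear":[0,1.5,0],"turn":[0,0,0],"fingers":0.6},{"linear":[0,2,0],"turn":[0,0,0],"fingers":0.6},{"linear":[0,2.5,0],"turn":[0,0,0],"fingers":0.6},{"linear":[0,3,0],"turn":[0,0,0],"fingers":0.6},{"linear":[0,3.3,0],"turn":[0,0,0],"fingers":0.6},{"linear":[0,3.3,0],"turn":[0,0,0],"fingers":0.6}]'
python3 -m creep '[{"linear":[0,0.1,0],"turn":[0,0,0],"fingers":0.6},{"linear":[0,0.2,0],"turn":[0,0,0],"fingers":0.6},{"linear":[0,0.3,0],"turn":[0,0,0],"fingers":0.6},{"linear":[0,0.4,0],"turn":[0,0,0],"fingers":0.6},{"linear":[0,0.5,0],"turn":[0,0,0],"fingers":0.6},{"linear":[0,0.6,0],"turn":[0,0,0],"fingers":0.6},{"linear":[0,0.7,0],"turn":[0,0,0],"fingers":0.6},{"linear":[0,0.7,0],"turn":[0,0,0],"fingers":0.6}]'
```

```text
time_s: 13.63
eef_pos: [0.5116, -0.2417, 0.0784]
eef_rot: [0.001, 0.657, 0.754, 0.0]
contact_force: [-0.2, 0.1, 5.2]
grip_width: 0.0112
grip_force: 59.5
time_s: 14.3
eef_pos: [0.5167, -0.241, 0.0783]
eef_rot: [-0.0, 0.658, 0.753, -0.001]
contact_force: [-4.0, -0.0, 7.6]
grip_width: 0.0109
grip_force: 60.0
```

```bash
python3 -m creep '[{"linear":[0,0.05,0],"turn":[0,0,0],"fingers":0.6},{"linear":[0,0.1,0],"turn":[0,0,0],"fingers":0.6},{"linear":[0,0.15,0],"turn":[0,0,0],"fingers":0.6},{"linear":[0,0.2,0],"turn":[0,0,0],"fingers":0.6},{"linear":[0,0.2,0],"turn":[0,0,0],"fingers":0.6},{"linear":[0,0.2,0],"turn":[0,0,0],"fingers":0.6},{"linear":[0,0.2,0],"turn":[0,0,0],"fingers":0.6},{"linear":[0,0.2,0],"turn":[0,0,0],"fingers":0.6}]'
python3 -c "
from h import *
s=ctrl.sense();print(s['eef_pos'],s['contact_force'])"
```

```text
time_s: 14.97
eef_pos: [0.5172, -0.241, 0.0783]
eef_rot: [-0.001, 0.658, 0.753, -0.002]
contact_force: [-5.9, -0.3, 10.7]
grip_width: 0.0114
grip_force: 60.2
[ 0.51721029 -0.2409511   0.07834044] [-5.88459873 -0.31126561 10.68406535]
```

```bash
python3 -m creep '[{"linear":[0,0.1,0],"turn":[0,0,0],"fingers":0.6},{"linear":[0,0.2,0],"turn":[0,0,0],"fingers":0.6},{"linear":[0,0.3,0],"turn":[0,0,0],"fingers":0.6},{"linear":[0,0.4,0],"turn":[0,0,0],"fingers":0.6},{"linear":[0,0.4,0],"turn":[0,0,0],"fingers":0.6},{"linear":[0,0.4,0],"turn":[0,0,0],"fingers":0.6},{"linear":[0,0.4,0],"turn":[0,0,0],"fingers":0.6},{"linear":[0,0.4,0],"turn":[0,0,0],"fingers":0.6}]'
python3 - <<'E'
from look import *
info,im,o=look('w7.png',dict(jaw_tab=.086,sample=.02,sample_face=.06))
h=np.load('hb.npy')[0];R=np.array([[np.cos(h[2]),np.sin(h[2])],[-np.sin(h[2]),np.cos(h[2])]])
for q,p in o.items(): print(q,R@(p[:2]-h[:2]))
s=ctrl.sense();print('tcp',R@(s['eef_pos'][:2]-h[:2]))
E
```

```text
time_s: 15.63
eef_pos: [0.5173, -0.2409, 0.0784]
eef_rot: [-0.004, 0.658, 0.753, -0.005]
contact_force: [-15.3, -0.3, 17.2]
grip_width: 0.0112
grip_force: 61.1
15.6833 [ 0.5173083  -0.24091807  0.07837207] [-0.0042  0.6581  0.7529 -0.005 ] 0.01124792898091266
cam [ 0.50984979 -0.16980731  0.19567421]
jaw_tab 0.85 [257.6 276.8] [ 0.5167 -0.239   0.086 ]
sample 0.65 [380.5 222.7] [ 0.5921 -0.2316  0.02  ]
jaw_tab [-0.07613138  0.00281071]
sample [-4.31917646e-04 -8.61936854e-05]
tcp [-0.07578611  0.00080923]
```

View pics/w7.png

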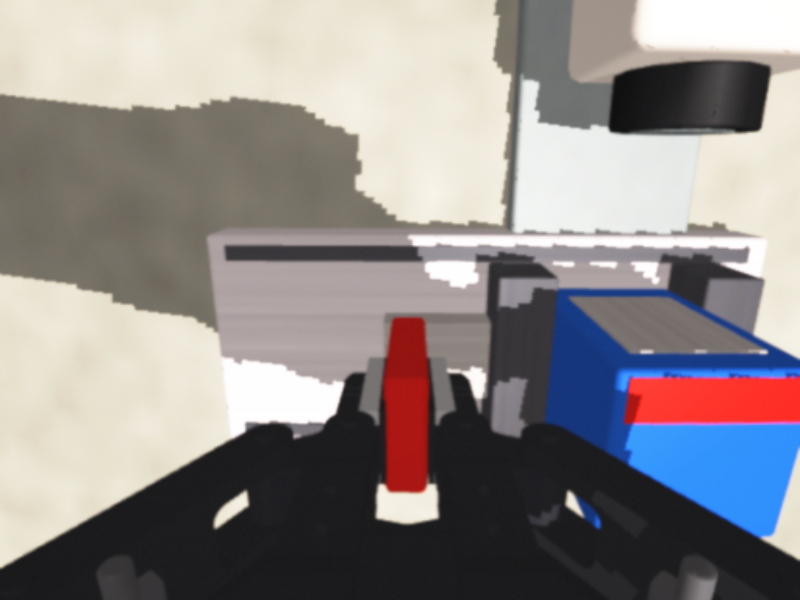

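The jaw is against the block, with no gap at (553,340), and 15 N moved nothing. The block is centred. I'll relax the push, open and go up.

```bash
python3 -m creep '[{"linear":[0,-0.2,0],"turn":[0,0,0],"fingers":0.6},{"linear":[0,-0.4,0],"turn":[0,0,0],"fingers":0.6},{"linear":[0,-0.5,0],"turn":[0,0,0],"fingers":0.6},{"linear":[0,-0.5,0],"turn":[0,0,0],"fingers":0.6},{"linear":[0,-0.5,0],"turn":[0,0,0],"fingers":1.5},{"linear":[0,-0.5,0],"turn":[0,0,0],"fingers":2.5},{"linear":[0,-0.5,0],"turn":[0,0,0],"fingers":3},{"linear":[0,-0.5,0],"turn":[0,0,0],"fingers":3}]'
python3 -m creep '[{"linear":[0,0,0],"turn":[0,0,0],"fingers":3},{"linear":[0,0,-1],"turn":[0,0,0],"fingers":3},{"linear":[0,0,-3],"turn":[0,0,0],"fingers":3},{"linear":[0,0,-6],"turn":[0,0,0],"fingers":3},{"linear":[0,0,-9],"turn":[0,0,0],"fingers":3},{"linear":[0,0,-12],"turn":[0,0,0],"fingers":3},{"linear":[0,0,-14],"turn":[0,0,0],"fingers":3},{"linear":[0,0,-14],"turn":[0,0,0],"fingers":3}]'
python3 - <<'E'
from look import *
vision.camera("top")
Z=dict(lamp=0,dimmer_hinge=.087,dimmer_knob=.131,index_tab=.075)
for c in("top","scene"):
  vision.camera(c);info=vision.camera_info(c)
  for q,z in Z.items():
    for r in finder.landmark_of(q,c)[:2]: print(c,q,round(r['score'],2),at(info,r['xy'],z).round(4))
h=np.load('hb.npy')[0];R=np.array([[np.cos(h[2]),np.sin(h[2])],[-np.sin(h[2]),np.cos(h[2])]])
info,im,o=look('w8.png',dict(jaw_tab=.086,sample=.02))
for q,p in o.items(): print(q,R@(p[:2]-h[:2]))
print(ctrl.sense()['joints'].round(3))
E
```

```text
time_s: 16.5
eef_pos: [0.5187, -0.2404, 0.0774]
eef_rot: [-0.0, 0.657, 0.754, 0.0]
contact_force: [0.3, 0.0, -0.2]
grip_width: 0.0302
grip_force: 0.0
time_s: 17.17
eef_pos: [0.5216, -0.2407, 0.2236]
eef_rot: [0.005, 0.657, 0.754, 0.002]
contact_force: [1.4, 0.0, 0.2]
grip_width: 0.0301
grip_force: 0.0
top lamp 0.58 [0.621 0.238 0.   ]
top dimmer_hinge 0.94 [0.6657 0.2117 0.087 ]
top dimmer_knob 0.56 [0.5746 0.4409 0.131 ]
top dimmer_knob 0.55 [0.6119 0.2908 0.131 ]
top index_tab 0.4 [0.5479 0.2009 0.075 ]
scene lamp 0.77 [0.6072 0.2434 0.    ]
scene dimmer_hinge 0.75 [0.6425 0.2196 0.087 ]
scene dimmer_knob 0.42 [0.6181 0.2939 0.131 ]
scene dimmer_knob 0.42 [0.7044 0.0722 0.131 ]
scene index_tab 0.58 [0.5412 0.2046 0.075 ]
17.7667 [ 0.51851228 -0.24040246  0.21741868] [-4.000e-04  6.573e-01  7.536e-01 -0.000e+00] 0.030130171383220102
cam [ 0.50943916 -0.16960359  0.33464997]
jaw_tab 0.87 [260.3 188.4] [ 0.519  -0.2397  0.086 ]
sample 0.68 [328.3 173.7] [ 0.5915 -0.2321  0.02  ]
jaw_tab [-0.07393911  0.0018359 ]
sample [-0.00110392 -0.00051583]
[ 0.766  0.595 -0.593  1.695  0.389  0.972  0.166]
```

```bash
python3 -m creep '[{"linear":[2,1,-1],"turn":[0,0,0],"fingers":4},{"linear":[5,2,-3],"turn":[0,0,0],"fingers":4},{"linear":[8.5,3,-5],"turn":[0,0,0],"fingers":4.5},{"linear":[12,4.5,-7],"turn":[0,0,0],"fingers":4.5},{"linear":[15.5,6,-8],"turn":[0,0,0],"fingers":4.5},{"linear":[19,7.5,-9],"turn":[0,0,0],"fingers":4.5},{"linear":[22.5,9,-9],"turn":[0,0,0],"fingers":4.5},{"linear":[26,10.5,-9],"turn":[0,0,0],"fingers":4.5}]'
python3 -m creep '[{"linear":[3.5,1.5,0],"turn":[0,0,0],"fingers":4.5},{"linear":[7,3,0],"turn":[0,0,0],"fingers":4.5},{"linear":[10,4,0],"turn":[0,0,0],"fingers":4.5},{"linear":[12.5,5,0],"turn":[0,0,0],"fingers":4.5},{"linear":[13.3,5,0],"turn":[0,0,0],"fingers":4.5},{"linear":[13.3,5,0],"turn":[0,0,0],"fingers":4.5},{"linear":[13.3,5,0],"turn":[0,0,0],"fingers":4.5},{"linear":[13.3,5,0],"turn":[0,0,0],"fingers":4.5}]'
python3 -m creep '[{"linear":[0,0,0],"turn":[0,0,0],"fingers":4.5},{"linear":[0,0,0],"turn":[0,0,0],"fingers":4.5},{"linear":[0,0,0],"turn":[0,0,0],"fingers":4.5},{"linear":[0,0,0],"turn":[0,0,0],"fingers":4.5},{"linear":[0,0,0],"turn":[0,0,0],"fingers":4.5},{"linear":[0,0,0],"turn":[0,0,0],"fingers":4.5},{"linear":[0,0,0],"turn":[0,0,0],"fingers":4.5},{"linear":[0,0,0],"turn":[0,0,0],"fingers":4.5}]'
python3 - <<'E'
from look import *
import pickle
info,im,o=look('w9.png',dict(dimmer_hinge=.087,dimmer_knob=.131,index_tab=.075,lamp=0))
pickle.dump((info,im),open('w9.pkl','wb'))
E
```

```text
time_s: 18.53
eef_pos: [0.588, 0.0332, 0.309]
eef_rot: [0.001, 0.658, 0.753, 0.001]
contact_force: [-0.0, -0.2, -0.4]
grip_width: 0.0452
grip_force: 0.0
time_s: 19.2
eef_pos: [0.6193, 0.1674, 0.3077]
eef_rot: [0.001, 0.659, 0.753, -0.001]
contact_force: [-0.4, -0.2, 0.3]
grip_width: 0.0452
grip_force: 0.0
time_s: 19.87
eef_pos: [0.6189, 0.1699, 0.3078]
eef_rot: [-0.0, 0.657, 0.754, 0.0]
contact_force: [-0.7, -0.1, 0.4]
grip_width: 0.0449
grip_force: 0.0
19.9167 [0.61887267 0.16996366 0.30785568] [-0.000e+00  6.573e-01  7.536e-01  1.000e-04] 0.044967774456279766
cam [0.60974664 0.24078259 0.42519666]
dimmer_hinge 0.97 [301.4 136.3] [0.6601 0.2112 0.087 ]
dimmer_knob 0.96 [276.7  55.7] [0.6191 0.2835 0.131 ]
index_tab 0.82 [202.  126.7] [0.5475 0.2055 0.075 ]
lamp 0.9 [261.  113.5] [0.6129 0.2266 0.    ]
```

View pics/w9.png

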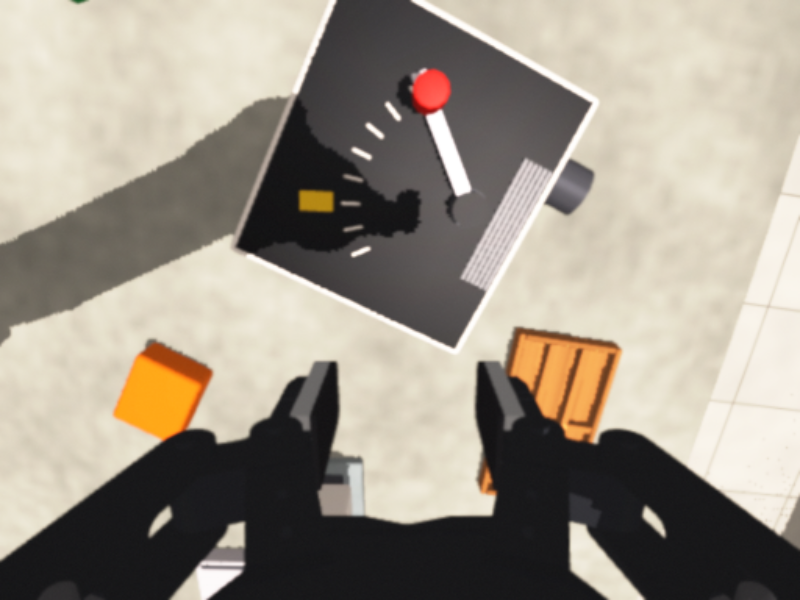

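The wrist view shows the knob top at (432,88), the bar running to the hinge near (468,208), the index tab at (316,200), and lamp corners at (597,100), (456,352) and (236,247).

Run:
```python
from fit import *
import pickle
info,im=pickle.load(open('w9.pkl','rb'))
cv=lambda p:np.array(p)*.64-.2
l=fit(info,[cv(p) for p in((597,100),(456,352),(236,247))],.071,np.array([[.1,.11],[.1,-.11],[-.1,-.11]]),[.615,.24,-.2])
H=l[:2]+.05*np.array([np.cos(l[2]),np.sin(l[2])]);print('hinge',H)
c=np.array([at(info,cv(p),.075)[:2] for p in((300,191),(334,193),(332,212),(299,210))]);ic=c.mean(0);print('tab',ic,c)
hsv=cv2.cvtColor(im,cv2.COLOR_RGB2HSV);m=((hsv[:,:,0]<6)|(hsv[:,:,0]>174))&(hsv[:,:,1]>180)&(hsv[:,:,2]>150);m[:, :230]=0;m[90:]=0
ys,xs=np.nonzero(m);(x,y),rad=cv2.minEnclosingCircle(np.c_[xs,ys].astype(np.float32));print(x,y,rad)
k=at(info,(x,y),.131)[:2]
b=[at(info,cv(p),.086)[:2] for p in((435,112),(463,193))];print('bar',b)
for n,h in(('lm',np.array([.6601,.2112])),('fit',H)):
    a=lambda p:np.arctan2(*(p-h)[::-1])%(2*np.pi)
    print(n,'knob',k,a(k),np.linalg.norm(k-h),'idx',a(ic),np.linalg.norm(ic-h),'bar ang',(np.arctan2(*(b[0]-b[1])[::-1])))
```

```text
[ 0.612   0.2318 -0.323 ] [ 4.6  3.9  2.3 -2.5 -7.  -1.3]
hinge [0.65939799 0.2159443 ]
tab [0.54796966 0.20318679] [[0.53555772 0.20917644]
 [0.56030567 0.21103827]
 [0.5601475  0.19715729]
 [0.53586773 0.19537519]]
276.5 57.5 12.747649192810059
bar [array([0.62436758, 0.27481752]), array([0.65207003, 0.22429169])]
lm knob [0.61910046 0.28193815] 2.0960777141956877 0.08176092068610562 idx 3.212934681372802 0.11241630458503754 bar ang 2.0723202939544985
fit knob [0.61910046 0.28193815] 2.1189922067156015 0.0773245074758767 idx 3.25558697813213 0.11215626839644345 bar ang 2.0723202939544985
```

```bash
python3 -m creep '[{"linear":[2.5,0.4,2],"turn":[0,0,0],"fingers":4.5},{"linear":[5,0.8,4],"turn":[0,0,0],"fingers":4.5},{"linear":[7.5,1.2,7],"turn":[0,0,0],"fingers":4.5},{"linear":[10,1.5,10],"turn":[0,0,0],"fingers":4.5},{"linear":[11.1,1.5,12],"turn":[0,0,0],"fingers":4.5},{"linear":[11.1,1.5,13],"turn":[0,0,0],"fingers":4.5},{"linear":[11.1,1.5,13],"turn":[0,0,0],"fingers":4.5},{"linear":[11.1,1.5,13],"turn":[0,0,0],"fingers":4.5}]'
python3 -m creep '[{"linear":[0,0,1],"turn":[0,0,0],"fingers":4.5},{"linear":[0,0,2],"turn":[0,0,0],"fingers":4.5},{"linear":[0,0,3],"turn":[0,0,0],"fingers":4.5},{"linear":[0,0,4],"turn":[0,0,0],"fingers":4.5},{"linear":[0,0,5],"turn":[0,0,0],"fingers":4.5},{"linear":[0,0,5.7],"turn":[0,0,0],"fingers":4.5},{"linear":[0,0,5.7],"turn":[0,0,0],"fingers":4.5},{"linear":[0,0,5.7],"turn":[0,0,0],"fingers":4.5}]'
python3 -m creep '[{"linear":[0,0,0],"turn":[0,0,0],"fingers":4},{"linear":[0,0,0],"turn":[0,0,0],"fingers":3.5},{"linear":[0,0,0],"turn":[0,0,0],"fingers":3},{"linear":[0,0,0],"turn":[0,0,0],"fingers":2.6},{"linear":[0,0,0],"turn":[0,0,0],"fingers":2},{"linear":[0,0,0],"turn":[0,0,0],"fingers":1.5},{"linear":[0,0,0],"turn":[0,0,0],"fingers":1.5},{"linear":[0,0,0],"turn":[0,0,0],"fingers":1.5}]'
python3 - <<'E'
from h import *
s=ctrl.sense();p=s['eef_pos'];r=Rn.from_quat(np.roll(s['eef_rot'],-1)).as_matrix()
H=np.array([.6597,.2115]);v=p[:2]-H;a=np.arctan2(v[1],v[0]);print(p,a,np.linalg.norm(v),s['joints'].round(2))
th0=np.arctan2(r[1,0],r[0,0])
# two calls, waypoints
N=12;D=3.215-2.094
for i in range(1,N+1):
    if i==7: base=q.copy();b=D*6/N
    f=D*i/N;q=np.r_[H+[np.linalg.norm(v)*np.cos(a+f),np.linalg.norm(v)*np.sin(a+f)],p[2]]
    o,off=(p,0) if i<7 else (base,b)
    t=th0+off;T=np.array([[np.cos(t),np.sin(t),0],[np.sin(t),-np.cos(t),0],[0,0,-1]])
    print(i,(T.T@(q-o)*100).round(2),round(-(f-off),3))
E
```

```text
time_s: 20.78
eef_pos: [0.6197, 0.2803, 0.1782]
eef_rot: [0.001, 0.658, 0.753, -0.0]
contact_force: [0.6, -0.1, 0.4]
grip_width: 0.0449
grip_force: 0.0
time_s: 21.45
eef_pos: [0.6185, 0.2818, 0.1201]
eef_rot: [-0.0, 0.657, 0.754, -0.0]
contact_force: [-0.5, 0.2, 1.4]
grip_width: 0.0445
grip_force: 0.0
time_s: 22.12
eef_pos: [0.6188, 0.2821, 0.1215]
eef_rot: [0.0, 0.657, 0.754, 0.0]
contact_force: [-1.3, -0.1, 3.8]
grip_width: 0.0205
grip_force: 58.5
[0.61877001 0.28212118 0.12148227] 2.0960590698595585 0.08162484870799532 [-0.18  0.85 -0.53  1.46  0.48  0.96 -0.7 ]
1 [-0.32 -0.69  0.  ] -0.093
2 [-0.71 -1.35  0.  ] -0.187
3 [-1.15 -1.97  0.  ] -0.28
4 [-1.65 -2.54  0.  ] -0.374
5 [-2.2  -3.07  0.  ] -0.467
6 [-2.8  -3.54  0.  ] -0.56
7 [-0.32 -0.69  0.  ] -0.093
8 [-0.71 -1.35  0.  ] -0.187
9 [-1.15 -1.97  0.  ] -0.28
10 [-1.65 -2.54  0.  ] -0.374
11 [-2.2  -3.07  0.  ] -0.467
12 [-2.8  -3.54  0.  ] -0.56
```

```bash
python3 -m creep '[{"linear":[-0.3,-0.7,0],"turn":[0,0,-0.09],"fingers":1.5},{"linear":[-0.7,-1.35,0],"turn":[0,0,-0.19],"fingers":1.5},{"linear":[-1.15,-1.95,0],"turn":[0,0,-0.28],"fingers":1.5},{"linear":[-1.65,-2.5,0],"turn":[0,0,-0.37],"fingers":1.5},{"linear":[-2.2,-3.05,0],"turn":[0,0,-0.47],"fingers":1.5},{"linear":[-2.8,-3.5,0],"turn":[0,0,-0.56],"fingers":1.5},{"linear":[-2.8,-3.5,0],"turn":[0,0,-0.56],"fingers":1.5},{"linear":[-2.8,-3.5,0],"turn":[0,0,-0.56],"fingers":1.5}]'
python3 -m creep '[{"linear":[-0.3,-0.7,0],"turn":[0,0,-0.09],"fingers":1.5},{"linear":[-0.7,-1.35,0],"turn":[0,0,-0.19],"fingers":1.5},{"linear":[-1.15,-1.95,0],"turn":[0,0,-0.28],"fingers":1.5},{"linear":[-1.65,-2.5,0],"turn":[0,0,-0.37],"fingers":1.5},{"linear":[-2.2,-3.05,0],"turn":[0,0,-0.47],"fingers":1.5},{"linear":[-2.8,-3.5,0],"turn":[0,0,-0.56],"fingers":1.5},{"linear":[-2.8,-3.5,0],"turn":[0,0,-0.56],"fingers":1.5},{"linear":[-2.8,-3.5,0],"turn":[0,0,-0.56],"fingers":1.5}]'
python3 - <<'E'
from look import *
info,im,o=look('w10.png',dict(dimmer_hinge=.087,dimmer_knob=.131,index_tab=.075))
s=ctrl.sense();v=s['eef_pos'][:2]-[.6597,.2115];print(np.arctan2(v[1],v[0])%(2*np.pi),np.linalg.norm(v),s['contact_force'])
E
```

```text
time_s: 22.78
eef_pos: [0.5882, 0.2502, 0.1215]
eef_rot: [0.0, 0.424, 0.906, 0.001]
contact_force: [0.6, 2.1, 3.9]
grip_width: 0.0204
grip_force: 59.0
time_s: 23.45
eef_pos: [0.5795, 0.2069, 0.1214]
eef_rot: [0.001, 0.157, 0.988, 0.001]
contact_force: [0.0, 1.8, 3.7]
grip_width: 0.0205
grip_force: 59.8
23.5 [0.57949094 0.20695037 0.12145698] [7.000e-04 1.572e-01 9.876e-01 1.200e-03] 0.020563716784384505
cam [0.51212917 0.22906278 0.23873111]
dimmer_knob 0.89 [263.2 281.7] [0.5797 0.2086 0.131 ]
index_tab 0.72 [237.6 180.4] [0.5483 0.2044 0.075 ]
3.1982049170399063 0.08037048237350317 [1.63911621 3.0735637  4.08859502]
```

View pics/w10.png

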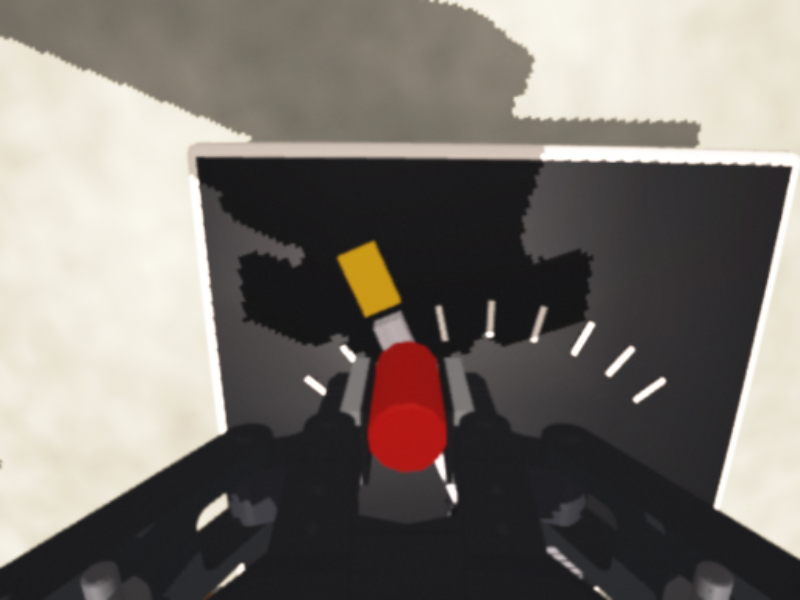

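The pointer tip is at about (389,318) and the tab's inner edge is mid (384,308), so they nearly line up. I'll compute the angles.

Run:
```python
from h import *
info=vision.camera_info("wrist");cv=lambda p:np.array(p)*.64-.2
H=np.array([.6597,.2115]);
a=lambda p:np.arctan2(*(p-H)[::-1])%(2*np.pi)
W=lambda p,z:at(info,cv(p),z)[:2]
for n,p,z in(('tip',(389,318),.086),('barL',(374,324),.086),('barR',(404,313),.086),('bar2R',(412,342),.086),('bar2L',(385,350),.086),('t',(338,257),.075),('t',(375,241),.075),('t',(401,299),.075),('t',(367,318),.075),('tabmid',(370.3,278.8),.075),('knob',(407,437),.131)):
    w=W(p,z);print(n,w.round(4),a(w).round(4),np.linalg.norm(w-H).round(4))
```

```text
tip [0.5597 0.2075] 3.1819 0.1001
barL [0.5601 0.2019] 3.2379 0.1
barR [0.5596 0.2129] 3.1275 0.1001
bar2R [0.5705 0.2122] 3.1332 0.0892
bar2L [0.5704 0.2024] 3.2436 0.0897
t [0.536  0.1961] 3.2657 0.1247
t [0.5347 0.2104] 3.1508 0.125
t [0.5576 0.2124] 3.1331 0.1021
t [0.5606 0.1982] 3.2746 0.1
tabmid [0.547  0.2043] 3.2055 0.1129
knob [0.5783 0.2078] 3.1873 0.0815
```

```bash
python3 -m creep '[{"linear":[-0.05,-0.15,0],"turn":[0,0,-0.02],"fingers":1.5},{"linear":[-0.05,-0.15,0],"turn":[0,0,-0.02],"fingers":1.5},{"linear":[-0.05,-0.15,0],"turn":[0,0,-0.02],"fingers":1.5},{"linear":[-0.05,-0.15,0],"turn":[0,0,-0.02],"fingers":1.5},{"linear":[-0.05,-0.15,0],"turn":[0,0,-0.02],"fingers":2.5},{"linear":[-0.05,-0.15,0],"turn":[0,0,-0.02],"fingers":3.5},{"linear":[-0.05,-0.15,0],"turn":[0,0,-0.02],"fingers":4.5},{"linear":[-0.05,-0.15,0],"turn":[0,0,-0.02],"fingers":4.5}]'
python3 -m creep '[{"linear":[0,0,-1],"turn":[0,0,0],"fingers":4.5},{"linear":[0,0,-3],"turn":[0,0,0],"fingers":4.5},{"linear":[0,0,-5],"turn":[0,0,0],"fingers":4.5},{"linear":[-1,0,-8],"turn":[0,0,0],"fingers":4.5},{"linear":[-3,0,-10],"turn":[0,0,0],"fingers":4.5},{"linear":[-5,0,-11],"turn":[0,0,0],"fingers":4.5},{"linear":[-5,0,-11],"turn":[0,0,0],"fingers":4.5},{"linear":[-5,0,-11],"turn":[0,0,0],"fingers":4.5}]'
python3 -m creep '[{"linear":[0,0,0],"turn":[0,0,0],"fingers":4.5},{"linear":[0,0,0],"turn":[0,0,0],"fingers":4.5},{"linear":[0,0,0],"turn":[0,0,0],"fingers":4.5},{"linear":[0,0,0],"turn":[0,0,0],"fingers":4.5},{"linear":[0,0,0],"turn":[0,0,0],"fingers":4.5},{"linear":[0,0,0],"turn":[0,0,0],"fingers":4.5},{"linear":[0,0,0],"turn":[0,0,0],"fingers":4.5},{"linear":[0,0,0],"turn":[0,0,0],"fingers":4.5}]'
python3 - <<'E'
from look import *
import pickle
info,im,o=look('w11.png',dict(dimmer_hinge=.087,dimmer_knob=.131,index_tab=.075))
pickle.dump((info,im),open('w11.pkl','wb'))
x,y=proj(info,np.array([.575,.207,.08])).astype(int);print(x,y)
x0,y0=max(0,x-80),max(0,y-60);print(x0,y0);save('w11c.png',cv2.resize(im[y0:y0+120,x0:x0+160],None,fx=5,fy=5,interpolation=cv2.INTER_CUBIC))
t=vision.camera("scene");save('s11.png',cv2.resize(t[170:270,140:300],None,fx=5,fy=5)[:500])
E
```

```text
time_s: 24.32
eef_pos: [0.5782, 0.2019, 0.1196]
eef_rot: [-0.001, 0.148, 0.989, -0.002]
contact_force: [-0.2, -0.2, -0.6]
grip_width: 0.045
grip_force: 0.0
time_s: 24.98
eef_pos: [0.6274, 0.1884, 0.2315]
eef_rot: [0.0, 0.148, 0.989, 0.0]
contact_force: [-0.5, -0.2, -0.3]
grip_width: 0.045
grip_force: 0.0
time_s: 25.65
eef_pos: [0.6267, 0.1894, 0.2308]
eef_rot: [-0.0, 0.147, 0.989, 0.0]
contact_force: [-0.1, 0.7, -0.1]
grip_width: 0.0451
grip_force: 0.0
25.7 [0.62672812 0.18938362 0.23083668] [-0.      0.1468  0.9892  0.    ] 0.04499018276296313
cam [0.55910773 0.21037193 0.34816852]
dimmer_hinge 0.73 [296.8 209.5] [0.6593 0.2151 0.087 ]
dimmer_knob 0.64 [262.3 135.2] [0.581  0.2052 0.131 ]
index_tab 0.57 [250.4  89.4] [0.5461 0.2054 0.075 ]
261 121
181 61
```

View pics/w11c.png

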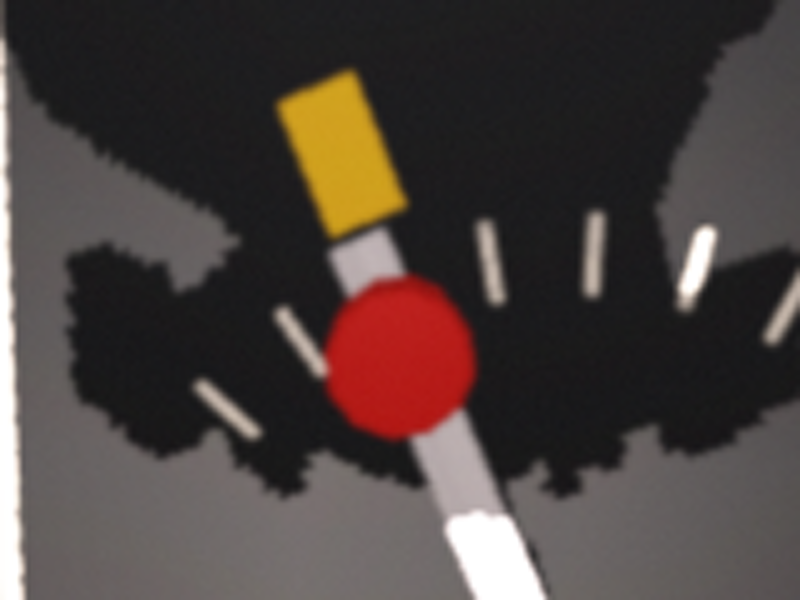

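The bar's tip mid is at (357,242) and the tab's inner-edge mid is at (369,222). The lever looks slightly too far, so I'll compute the error.

Run:
```python
from h import *
import pickle
info,im=pickle.load(open('w11.pkl','rb'));cv=lambda p:(np.array(p)+.5)/5-.5+[181,61]
W=lambda p,z:at(info,cv(p),z)[:2]
L=[W(p,.086) for p in((329,255),(445,525),(386,230),(512,515))]
tip=(L[0]+L[2])/2;T=[W(p,.075) for p in((276,103),(354,68),(408,207),(331,238))]
A=lambda v:np.arctan2(v[1],v[0])%(2*np.pi)
print('bar dirs',A(L[0]-L[1]),A(L[2]-L[3]),'tip',tip,'tab dirs',A(T[0]-T[3]),A(T[1]-T[2]),np.mean(T,0),'inner',(T[2]+T[3])/2)
k=W((402,358),.131);print('knob',k)
for H in([.6597,.2115],[.6593,.2145],[.660,.209]):
    H=np.array(H);print(H,'tip',A(tip-H),np.linalg.norm(tip-H),'knob',A(k-H),np.linalg.norm(k-H),'tab',A(np.mean(T,0)-H),np.linalg.norm(np.mean(T,0)-H))
```

```text
bar dirs 3.2531137863324964 3.273983448372823 tip [0.56213375 0.2022444 ] tab dirs 3.2342196994227055 3.2303422516644185 [0.5474281  0.20380264] inner [0.55962886 0.20491195]
knob [0.5786681  0.20496692]
[0.6597 0.2115] tip 3.2361743633202 0.09800427853681694 knob 3.2220422026773017 0.08129483238269383 tab 3.2100455307916316 0.11253545694456206
[0.6593 0.2145] tip 3.2670603055532883 0.09793609754904814 knob 3.2592759840302907 0.08119348947904252 tab 3.2369243239950163 0.11238218593712475
[0.66  0.209] tip 3.2105122132548765 0.09809913541272094 knob 3.1911399938052143 0.0814318335224459 tab 3.1877291488514823 0.11269181604905001
```

The lever is about 0.024 rad too far, because it sprang when I released it under load. I'll re-grip with the fingers centred on the right spot, check for residual force, then release.

```bash
python3 -m creep '[{"linear":[2,0.1,1],"turn":[0,0,0],"fingers":4.5},{"linear":[4,0.1,3],"turn":[0,0,0],"fingers":4.5},{"linear":[5,0.1,5],"turn":[0,0,0],"fingers":4.5},{"linear":[5,0.1,7],"turn":[0,0,0],"fingers":4.5},{"linear":[5,0.1,9],"turn":[0,0,0],"fingers":4.5},{"linear":[5,0.1,11],"turn":[0,0,0],"fingers":4.5},{"linear":[5,0.1,11],"turn":[0,0,0],"fingers":4.5},{"linear":[5,0.1,11],"turn":[0,0,0],"fingers":4.5}]'
python3 -m creep '[{"linear":[0,0,0],"turn":[0,0,0],"fingers":4.5},{"linear":[0,0,0],"turn":[0,0,0],"fingers":3.5},{"linear":[0,0,0],"turn":[0,0,0],"fingers":3},{"linear":[0,0,0],"turn":[0,0,0],"fingers":2.8},{"linear":[0,0,0],"turn":[0,0,0],"fingers":2.6},{"linear":[0,0,0],"turn":[0,0,0],"fingers":2.4},{"linear":[0,0,0],"turn":[0,0,0],"fingers":2.4},{"linear":[0,0,0],"turn":[0,0,0],"fingers":2.4}]'
```

```text
time_s: 26.57
eef_pos: [0.5789, 0.2045, 0.1203]
eef_rot: [-0.001, 0.147, 0.989, -0.0]
contact_force: [-0.2, 0.9, 0.2]
grip_width: 0.0452
grip_force: 0.0
time_s: 27.23
eef_pos: [0.5792, 0.2048, 0.1209]
eef_rot: [0.0, 0.147, 0.989, 0.0]
contact_force: [0.5, 0.6, 0.1]
grip_width: 0.0241
grip_force: 0.0
```

```bash
python3 -m creep '[{"linear":[0,0,0],"turn":[0,0,0],"fingers":2.3},{"linear":[0,0,0],"turn":[0,0,0],"fingers":2.2},{"linear":[0,0,0],"turn":[0,0,0],"fingers":2.1},{"linear":[0,0,0],"turn":[0,0,0],"fingers":2.1},{"linear":[0,0,0],"turn":[0,0,0],"fingers":2.1},{"linear":[0,0,0],"turn":[0,0,0],"fingers":2.1},{"linear":[0,0,0],"turn":[0,0,0],"fingers":2.1},{"linear":[0,0,0],"turn":[0,0,0],"fingers":2.1}]'
python3 -m creep '[{"linear":[0,0,0],"turn":[0,0,0],"fingers":2.1},{"linear":[0,0,0],"turn":[0,0,0],"fingers":2.3},{"linear":[0,0,0],"turn":[0,0,0],"fingers":2.6},{"linear":[0,0,0],"turn":[0,0,0],"fingers":3},{"linear":[0,0,0],"turn":[0,0,0],"fingers":3.5},{"linear":[0,0,0],"turn":[0,0,0],"fingers":4.5},{"linear":[0,0,0],"turn":[0,0,0],"fingers":4.5},{"linear":[0,0,0],"turn":[0,0,0],"fingers":4.5}]'
python3 -m creep '[{"linear":[0,0,-1],"turn":[0,0,0],"fingers":4.5},{"linear":[0,0,-3],"turn":[0,0,0],"fingers":4.5},{"linear":[0,0,-5],"turn":[0,0,0],"fingers":4.5},{"linear":[-1,0,-8],"turn":[0,0,0],"fingers":4.5},{"linear":[-3,0,-10],"turn":[0,0,0],"fingers":4.5},{"linear":[-5,0,-11],"turn":[0,0,0],"fingers":4.5},{"linear":[-5,0,-11],"turn":[0,0,0],"fingers":4.5},{"linear":[-5,0,-11],"turn":[0,0,0],"fingers":4.5}]'
python3 -m creep '[{"linear":[0,0,0],"turn":[0,0,0],"fingers":4.5},{"linear":[0,0,0],"turn":[0,0,0],"fingers":4.5},{"linear":[0,0,0],"turn":[0,0,0],"fingers":4.5},{"linear":[0,0,0],"turn":[0,0,0],"fingers":4.5},{"linear":[0,0,0],"turn":[0,0,0],"fingers":4.5},{"linear":[0,0,0],"turn":[0,0,0],"fingers":4.5},{"linear":[0,0,0],"turn":[0,0,0],"fingers":4.5},{"linear":[0,0,0],"turn":[0,0,0],"fingers":4.5}]'
python3 - <<'E'
from look import *
import pickle
info,im,o=look('w12.png',{})
hold=[pickle.load(open('w11.pkl','rb'))[1],im]
pickle.dump((info,im),open('w12.pkl','wb'))
a=cv2.resize(im[61:181,181:341],None,fx=5,fy=5,interpolation=cv2.INTER_CUBIC);save('w12c.png',a)
# automated: bar axis (grey in shade) and tab rect
c=info
hsv=cv2.cvtColor(a,cv2.COLOR_RGB2HSV)
y=((hsv[:,:,0]>15)&(hsv[:,:,0]<32)&(hsv[:,:,1]>150)).astype(np.uint8);print(cv2.boxPoints(cv2.minAreaRect(cv2.findNonZero(y))))
E
```

```text
time_s: 27.9
eef_pos: [0.5791, 0.2046, 0.1208]
eef_rot: [-0.0, 0.147, 0.989, -0.0]
contact_force: [-1.2, -1.2, 1.8]
grip_width: 0.0213
grip_force: 19.9
time_s: 28.57
eef_pos: [0.5793, 0.205, 0.1209]
eef_rot: [0.0, 0.147, 0.989, 0.0]
contact_force: [-0.4, -0.7, -0.2]
grip_width: 0.0451
grip_force: 0.0
time_s: 29.23
eef_pos: [0.6278, 0.1899, 0.2318]
eef_rot: [0.001, 0.148, 0.989, 0.001]
contact_force: [-0.4, 0.4, -0.5]
grip_width: 0.0451
grip_force: 0.0
time_s: 29.9
eef_pos: [0.627, 0.1903, 0.2308]
eef_rot: [-0.0, 0.147, 0.989, -0.0]
contact_force: [0.0, -0.5, -0.3]
grip_width: 0.0446
grip_force: 0.0
29.95 [0.62703566 0.19032923 0.23082206] [-0.      0.1468  0.9892  0.    ] 0.04516365850005218
cam [0.55940139 0.2113249  0.34816314]
[[263.36304  99.28747]
 [348.602    64.69775]
 [406.6471  207.73743]
 [321.40814 242.32715]]
```

View pics/w12c.png

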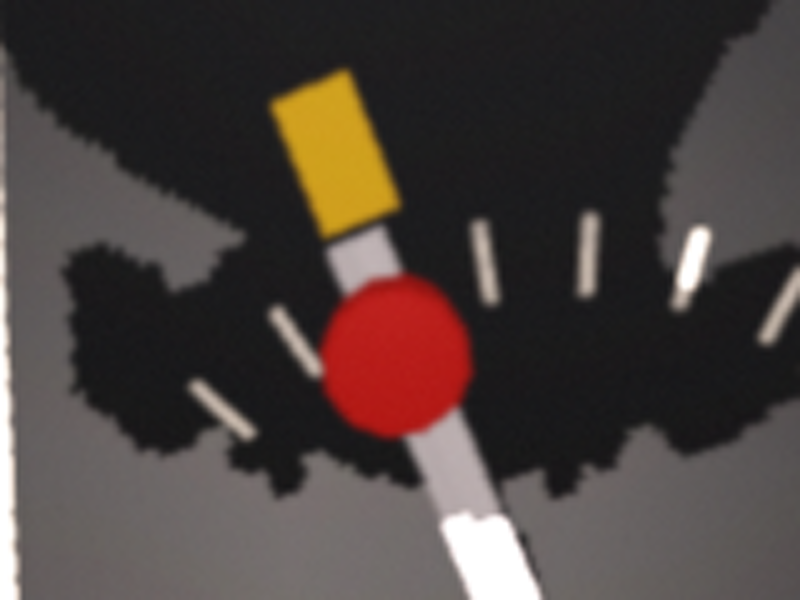

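I've now viewed more pictures than the 10 allowed, so I'll measure numerically from here on. In the last view the tab is at (336,152), the knob at (397,357), and the bar tip is near (356,242).

```bash
cat > lev.py <<'E'
from h import *
import pickle
A=lambda v:np.arctan2(v[1],v[0])%(2*np.pi)
def lev(info,im):
    up=cv2.resize(im,None,fx=5,fy=5,interpolation=cv2.INTER_CUBIC);hsv=cv2.cvtColor(up,cv2.COLOR_RGB2HSV)
    cv=lambda p:(np.array(p)+.5)/5-.5
    x,y=(proj(info,np.array([.56,.2043,.08]))*5).astype(int)
    H,S,V=[hsv[:,:,i].astype(int) for i in range(3)]
    box=np.zeros(H.shape,bool);box[y-250:y+700,x-250:x+400]=1
    def comp(m,near):
        n,l,st,ce=cv2.connectedComponentsWithStats((m&box).astype(np.uint8));i=[j for j in range(1,n) if st[j,4]>600]
        j=min(i,key=lambda j:np.hypot(*(ce[j]-near)));ys,xs=np.nonzero(l==j);return np.c_[xs,ys]
    W=lambda pts,z:np.array([at(info,cv(p),z)[:2] for p in pts[::7]])
    T=W(comp((H>15)&(H<32)&(S>120)&(V>80),proj(info,np.array([.547,.204,.075]))*5),.075)
    K=comp(((H<6)|(H>174))&(S>150)&(V>100),proj(info,np.array([.579,.205,.131]))*5);(kx,ky),_=cv2.minEnclosingCircle(K.astype(np.float32))
    k=at(info,cv((kx,ky)),.131)[:2]
    g=(S<60)&(V>110)
    B=W(comp(g,proj(info,np.array([.564,.2035,.086]))*5),.086)
    B2=W(comp(g,proj(info,np.array([.61,.207,.086]))*5),.086)
    tip=B.mean(0);b2=B2.mean(0);t=T.mean(0)
    print('tip',tip,len(B),'mid',b2,len(B2),'tab',t,'knob',k)
    h=np.array([.6597,.2115])
    print('tab',A(t-h),'tip-piece',A(tip-h),'knob',A(k-h),'axis tip-mid',A(tip-b2),'| tip->tab dir',A(t-tip))
    u=(tip-b2)/np.linalg.norm(tip-b2);d=t-b2;print('tab offset from bar line mm',1e3*(u[0]*d[1]-u[1]*d[0]))
for f in('w11','w12'): lev(*pickle.load(open(f+'.pkl','rb')))
E
python3 lev.py
```

```text
tip [0.56523007 0.20267168] 409 mid [0.6134835  0.21865735] 112 tab [0.54729305 0.203651  ] knob [0.57836652 0.20471706]
tab 3.2113061142290777 tip-piece 3.23477315011873 knob 3.2247967929353254 axis tip-mid 3.4614992036415435 | tip->tab dir 3.0870489198826276
tab offset from bar line mm -6.570433760331226
tip [0.56516174 0.20328152] 412 mid [0.61354944 0.21878195] 171 tab [0.54728675 0.20362351] knob [0.57831626 0.20527888]
tab 3.21154562992694 tip-piece 3.22830748532241 knob 3.217886026210125 axis tip-mid 3.451602348806773 | tip->tab dir 3.122462895946179
tab offset from bar line mm -5.778768780374099
```

```bash
sed -i '/^for f in/d' lev.py; sed -i "s/^    B2=.*/    B2=B/; s/^    u=(tip.*//" lev.py
V='from lev import *
info=vision.camera_info("wrist");lev(info,vision.camera("wrist"))'
python3 -m creep '[{"linear":[0,-2,0],"turn":[0,0,0],"fingers":4.5},{"linear":[0,-4,0],"turn":[0,0,0],"fingers":4.5},{"linear":[0,-6,0],"turn":[0,0,0],"fingers":4.5},{"linear":[0,-6,0],"turn":[0,0,0],"fingers":4.5},{"linear":[0,-6,0],"turn":[0,0,0],"fingers":4.5},{"linear":[0,-6,0],"turn":[0,0,0],"fingers":4.5},{"linear":[0,-6,0],"turn":[0,0,0],"fingers":4.5},{"linear":[0,-6,0],"turn":[0,0,0],"fingers":4.5}]' >/dev/null
python3 -c "$V"
python3 -m creep '[{"linear":[0,3,0],"turn":[0,0,0],"fingers":4.5},{"linear":[0,6,0],"turn":[0,0,0],"fingers":4.5},{"linear":[0,9,0],"turn":[0,0,0],"fingers":4.5},{"linear":[0,11,0],"turn":[0,0,0],"fingers":4.5},{"linear":[0,12,0],"turn":[0,0,0],"fingers":4.5},{"linear":[0,12,0],"turn":[0,0,0],"fingers":4.5},{"linear":[0,12,0],"turn":[0,0,0],"fingers":4.5},{"linear":[0,12,0],"turn":[0,0,0],"fingers":4.5}]'
python3 -c "$V"
```

```text
tip [0.56495154 0.20240692] 487 mid [0.56495154 0.20240692] 487 tab [0.54749493 0.2034839 ] knob [0.57625098 0.20124699]
tab 3.2129129713387203 tip-piece 3.2372703482645457 knob 3.2638455107836277 axis tip-mid 0.0 | tip->tab dir 3.079976028075075
time_s: 31.33
eef_pos: [0.6448, 0.2457, 0.2306]
eef_rot: [0.0, 0.148, 0.989, -0.001]
contact_force: [0.7, -1.2, 0.5]
grip_width: 0.0452
grip_force: 0.0
tip [0.56473734 0.20364357] 453 mid [0.56473734 0.20364357] 453 tab [0.5471918  0.20385156] knob [0.57872186 0.20923595]
tab 3.2094693780676216 tip-piece 3.2241364110649346 knob 3.1695441726257254 axis tip-mid 0.0 | tip->tab dir 3.129739008081762
```

```bash
python3 -m creep '[{"linear":[1,-2,0],"turn":[0,0,0],"fingers":4.5},{"linear":[3,-4,1],"turn":[0,0,0],"fingers":4.5},{"linear":[5,-5.87,3],"turn":[0,0,0],"fingers":4.5},{"linear":[5,-5.87,5],"turn":[0,0,0],"fingers":4.5},{"linear":[5,-5.87,7],"turn":[0,0,0],"fingers":4.5},{"linear":[5,-5.87,9],"turn":[0,0,0],"fingers":4.5},{"linear":[5,-5.87,11],"turn":[0,0,0],"fingers":4.5},{"linear":[5,-5.87,11],"turn":[0,0,0],"fingers":4.5}]'
python3 -m creep '[{"linear":[0,0,0],"turn":[0,0,0],"fingers":4.5},{"linear":[0,0,0],"turn":[0,0,0],"fingers":3.5},{"linear":[0,0,0],"turn":[0,0,0],"fingers":3},{"linear":[0,0,0],"turn":[0,0,0],"fingers":2.6},{"linear":[0,0,0],"turn":[0,0,0],"fingers":2.3},{"linear":[0,0,0],"turn":[0,0,0],"fingers":2.1},{"linear":[0,0,0],"turn":[0,0,0],"fingers":2.1},{"linear":[0,0,0],"turn":[0,0,0],"fingers":2.1}]'
python3 -m creep '[{"linear":[0,0,0],"turn":[0,0,0],"fingers":2.1},{"linear":[0,0,0],"turn":[0,0,0],"fingers":2.3},{"linear":[0,0,0],"turn":[0,0,0],"fingers":2.6},{"linear":[0,0,0],"turn":[0,0,0],"fingers":3},{"linear":[0,0,0],"turn":[0,0,0],"fingers":3.5},{"linear":[0,0,0],"turn":[0,0,0],"fingers":4.5},{"linear":[0,0,0],"turn":[0,0,0],"fingers":4.5},{"linear":[0,0,0],"turn":[0,0,0],"fingers":4.5}]'
python3 -m creep '[{"linear":[0,0,-1],"turn":[0,0,0],"fingers":4.5},{"linear":[0,0,-3],"turn":[0,0,0],"fingers":4.5},{"linear":[0,0,-5],"turn":[0,0,0],"fingers":4.5},{"linear":[-1,0,-8],"turn":[0,0,0],"fingers":4.5},{"linear":[-3,0,-10],"turn":[0,0,0],"fingers":4.5},{"linear":[-5,0,-11],"turn":[0,0,0],"fingers":4.5},{"linear":[-5,0,-11],"turn":[0,0,0],"fingers":4.5},{"linear":[-5,0,-11],"turn":[0,0,0],"fingers":4.5}]'
python3 -m creep '[{"linear":[0,0,0],"turn":[0,0,0],"fingers":4.5},{"linear":[0,0,0],"turn":[0,0,0],"fingers":4.5},{"linear":[0,0,0],"turn":[0,0,0],"fingers":4.5},{"linear":[0,0,0],"turn":[0,0,0],"fingers":4.5},{"linear":[0,0,0],"turn":[0,0,0],"fingers":4.5},{"linear":[0,0,0],"turn":[0,0,0],"fingers":4.5},{"linear":[0,0,0],"turn":[0,0,0],"fingers":4.5},{"linear":[0,0,0],"turn":[0,0,0],"fingers":4.5}]'
python3 - <<'E'
from lev import *
info=vision.camera_info("wrist");lev(info,vision.camera("wrist"))
vision.camera("scene");i=vision.camera_info("scene");h=np.load('hb.npy')[0];R=np.array([[np.cos(h[2]),np.sin(h[2])],[-np.sin(h[2]),np.cos(h[2])]])
for q,z in(('jaw_tab',.086),('sample',.02),('sample_face',.06)):
    for r in finder.landmark_of(q,"scene")[:1]: print(q,r['score'],R@(at(i,r['xy'],z)[:2]-h[:2]))
E
```

```text
time_s: 32.05
eef_pos: [0.578, 0.2021, 0.1171]
eef_rot: [-0.003, 0.148, 0.989, -0.003]
contact_force: [0.4, -0.1, -1.3]
grip_width: 0.0449
grip_force: 0.0
time_s: 32.72
eef_pos: [0.5798, 0.206, 0.1218]
eef_rot: [0.001, 0.147, 0.989, -0.0]
contact_force: [-1.7, -2.4, 6.4]
grip_width: 0.0213
grip_force: 19.8
time_s: 33.38
eef_pos: [0.5796, 0.2061, 0.1207]
eef_rot: [-0.0, 0.147, 0.989, 0.0]
contact_force: [0.7, 0.5, 0.5]
grip_width: 0.0451
grip_force: 0.0
time_s: 34.05
eef_pos: [0.6282, 0.1911, 0.2318]
eef_rot: [0.001, 0.148, 0.989, 0.001]
contact_force: [-1.1, 0.1, -0.4]
grip_width: 0.0452
grip_force: 0.0
time_s: 34.72
eef_pos: [0.6274, 0.1916, 0.2308]
eef_rot: [-0.0, 0.147, 0.989, 0.0]
contact_force: [0.1, -0.7, 0.8]
grip_width: 0.0449
grip_force: 0.0
tip [0.56498502 0.20529254] 410 mid [0.56498502 0.20529254] 410 tab [0.54725058 0.20363022] knob [0.57821232 0.20683894]
tab 3.211463820943819 tip-piece 3.207037335912848 knob 3.1987299588674416 axis tip-mid 0.0 | tip->tab dir 3.235053952759675
jaw_tab 0.8 [-0.07126317  0.00599788]
sample 0.84 [ 0.00615593 -0.00368473]
sample_face 0.81 [-0.00757628  0.03446862]
```

```bash
python3 -c "
from cell import order
print(order.hand_in())"
```

```text
the job is handed in; nothing more can be done
None
```

The job is handed in with no verdict returned: the sample's metal face looks at the camera, it is clamped and centred to within about 1 mm, and the dimmer lever is within about 0.01 rad of the yellow tab, but I viewed 13 pictures, over the limit of 10.

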